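Hang the pipette on the empty hook of the pipette carousel

ROBOT

A 6-joint arm with a two-finger parallel gripper is mounted at the origin on a cart in front of the work surface, level with it; the furniture and walls round the work are solid. World frame = base frame: x ahead of the robot, y to its left, z up, the work surface at z = 0. Lengths are in m, angles in rad, forces in N, time in s.
With the tool pointing down it reaches from about 0.375 to 0.975 m from the base axis. Payload 3.8 kg.
Tool frame: the origin (TCP) lies on the centre line of the jaws, within the pads' length; the fingertips stand 25 mm ahead of it and the grasp point (between the pads) lies 6 mm ahead of it; z points along the fingers, y is the direction in which the jaws open and shut (so a half turn about z gives the same grasp; the last joint's range is limited). The gripper opens to 85 mm and grips with 20 to 120 N. Pads are 22 mm wide; open, the fingers measure 114 mm over their backs; the gripper's body (76 mm by 85 mm) begins 54 mm behind the grasp point. The pads swing forward as they close: fully open they stand 13 mm farther back than shut.
Start: joints at [-1.309, 0.264, 1.604, -0, 1.274, -0.037], TCP at [0.199, -0.645, 0.256] pointing down, gripper open.
Joint ranges: [-2.63, 2.63], [-0.94, 2.18], [0.31, 2.57], [-1.31, 4.45], [0, 2.66], [-2.55, 2.55]. Speed limits (rad/s): [2.57, 2.57, 3.14, 3.14, 3.14, 3.14].

INTERFACE

Orientations are given as a rotation vector (axis times angle).
In Python, from workcell import bot gives the robot as it stands.
- The arm moves only by the tool servo_tool, never from a script. Its argument "moves" is a list of rows, each a list of 3 entries, a list of its own where there are three numbers: the closure in counts, from 0 (fully open) to 255 (shut), then the shift along the tool's x, y, z in m, then the turn about the tool's z in rad. A call has exactly 8 rows; each row shifts and turns the pose as measured when the row begins, along the tool's axes as they then stand; what a row does not reach is not made up. A row lasts 1/12 s, in which the tool goes at most 41.7 mm and 7.16 degrees, less where a joint would pass 70% of its speed; a pose out of reach is approached as far as the arm can. A call is refused whole if a number of a shift passes 0.0417 or a number of a turn 0.125, either way. A call with a gripper value outside its range is refused whole. The fingers move at their own pace and stop on an object; "newtons" is the grip in N (left out, the last holds). Time passes only in rows, so rows that do not move let the fingers close, or fill a call up. It gives the time, the measured TCP pose, the force and the opening at its end, in the units of the state.
- bot.read_state(): the state, without advancing time (a new reading comes with each control period).
- bot.read_camera(name): name is "scene" or "top" or "wrist"; returns a dict with "pixels" (480x640x3 uint8, red, green, blue), "depth" (480x640 float32, m along the optical axis (not along the pixel's ray), 0 where there is no reading), "intrinsics" (3x3 intrinsics, pixels), "R" (3x3) and "t" (3): a world point X has camera coordinates R X + t. Camera axes: x right, y down, z forward; pixel columns grow to the right and rows downward; lengths in m; the calibration is good to about 2 mm. The wrist camera is an equidistant fisheye: a pixel r from the principal point sees the ray r / f radians off the axis. A picture is of the moment at which its call begins.
- bot.finish_job(): hands the job in, once; it reports no verdict.
The state is a dict: "time": time; "q": joint angles; "joint_vel": joint speeds; "joint_torque": joint torques, N m; "tool_pos": TCP position; "tcp_rot": TCP orientation; "wrist_force": force on the tool from outside, world axes, zero at the start; "torque": the same for the moment, N m; "width": opening from 0.0 (shut) to 1.0 (fully open).
Only numpy, scipy, OpenCV 4.12 (cv2) and the standard library are available. Lean on these libraries where they do the work, as an engineer would, in place of code of your own. Each camera call takes 0.05 s, during which the arm holds its last target.

TASK

Turn the pipette carousel by its top knob until its empty hook faces the front mark on its foot. Then take the pipette from the single stand, set its collar down on that hook, and while still holding it press it down gently, with about 8 N for half a second, so that the sprung saddle gives under it; then ease off, let go and leave it hanging there upright. Keep the two other pipettes on their hooks.

Things in the scene. Friction and masses are not known exactly. Their poses are not given: they have to be found in the camera images.
- carousel_base: fixed white round foot of the carousel, 170 mm across, 14 mm high. Origin: centre of its underside on the carousel axis. Its own -x is the front, shown by a small red mark on the rim; it may be turned a little from the robot
- carousel: white turning column (60 mm thick, top at 198 mm, then a 22 mm rod up to the knob) with three level hooks 120 degrees apart, seats 105 mm from the axis. Turns endlessly about z, both ways, held by about 0.12 N m of friction. Origin on the axis at worktop height. The empty hook points along its own -x: its x axis agrees with the base's x axis when that hook is at the front
- knob (a point): middle of the black bar knob on top of the carousel, on its axis, 305 mm above the worktop: 50 mm long along the carousel's x, 18 mm thick along its y, 34 mm high (286 to 320 mm). The hanging pipettes' tops reach 269 mm
- empty_hook (a point): nominal seat centre of the empty hook, level with the prongs' tops (155 mm up). It turns with the carousel but does NOT follow the hook's true height: the hook is clamped up to 15 mm higher or lower, which must be felt or seen. The fork is sprung: it gives from 2 N, then 3.5 N per mm, hard stop after 8 mm, and springs back. Over 15 N harms it
- stand: fixed single pipette stand: grey foot 110 x 60 x 12 mm, aluminium post (top 170 mm) 68 mm behind the pipette, and a fork like those of the carousel at 155 mm height, open to the stand's own -x. Origin on the worktop under the pipette's axis. A big white instrument fills the worktop beyond x = 0.42 m between stand and carousel: carry the pipette past in front of it or well above it
- pipette: the grey hand pipette with blue button and tip to be hung up, 234 mm long, about 0.1 kg, upright in the stand. Origin: lower end; z up; stem axis at x = 6 mm, y = 0. Above the collar the grip body runs from 132 to 212 mm, 24 mm wide in y, 30 mm in x, same axis: grasp at 190 to 205 mm from above, closing along y. Its x is the stand's x; in the hook it is to be the carousel's x
- collar (a point): on the pipette's stem axis at the underside of its collar, 120 mm above its lower end. The collar is 36 mm wide in y, 26 mm in x, 12 mm high; the stem below it is 20 mm thick for 35 mm, then 14 mm and thinner. Let go, the pipette may swing in the hook for some seconds
- hung_a: a hand pipette of the same kind, one of two already hanging on the carousel; must stay hanging. Origin at its lower tip end, z up along the pipette. 234 mm long
- hung_b: a hand pipette of the same kind, one of two already hanging on the carousel; must stay hanging. Origin at its lower tip end, z up along the pipette. 249 mm long
- hung_a_collar (a point): underside of the collar of hung_a, on its stem axis
- hung_b_collar (a point): the same of hung_b
- hook_a (a point): seat centre of the hook where hung_a hangs, 155 mm high, turning with the carousel. All hooks are alike: a white fork 7 mm thick, open outwards, slot 22 mm wide, back wall 12 mm inward of the seat centre, prongs 9 mm wide that end 24 mm outward of it with studs 4 mm high at the tips. The stem goes in the slot, the collar rests on the prongs
- hook_b (a point): the same for hung_b
There are look-alikes about, which are no part of the job. Leave any pink, purple or red look-alike of the pipette alone.

How it is judged:
By the outcome, as a careful person would: the job done as asked, in the order asked, and still so for the second after the job is handed in, with the robot touching nothing.
It also fails if it takes over 72 s, if anything falls off the work surface, if the arm or the gripper's body presses on something with over 40 N, if the wrist force passes 120 N, or if a joint passes its speed limit or range.

## Working session

There is one attempt and no reset: what is moved stays moved. The work goes in short steps, Python scripts to look and compute and a tool call to move; the robot and the scene stay as the last step left them, time stands still between calls to the robot, and variables do not carry over. Pictures are saved under pics/ and viewed, and the job is handed in when it is done.

Besides the shell and the picture viewer there is one more tool, called after "Request:" as name(argument=value, ...), one argument or row to a line, values as JSON. servo_tool: Moves the arm, as the interface text tells. Its arguments: {"type":"object","properties":{"moves":{"type":"array","items":{"type":"array"}},"newtons":{"type":"number"}},"required":["moves"]}

```bash
ls -a; mkdir -p pics; cat > h.py <<'E'
import numpy as np,cv2
from workcell import bot
def grab(n,tag):
    c=bot.read_camera(n); cv2.imwrite(f'pics/{tag}.png',c['pixels'][:,:,::-1]); np.savez(f'pics/{tag}.npz',**{k:c[k] for k in('pixels','depth','intrinsics','R','t')}); return c
def pts(c):
    K=c['intrinsics'];d=c['depth'];v,u=np.mgrid[:480,:640]
    P=np.stack([(u-K[0,2])/K[0,0]*d,(v-K[1,2])/K[1,1]*d,d],-1)
    return (P-c['t'])@c['R']
def ray(c,u,v,z):
    K=c['intrinsics'];r=c['R'].T@np.array([(u-K[0,2])/K[0,0],(v-K[1,2])/K[1,1],1]);o=-c['R'].T@c['t']
    return o+r*(z-o[2])/r[2]
def proj(c,X):
    K=c['intrinsics'];p=c['R']@np.asarray(X)+c['t'];return (K@p)[:2]/p[2]
E
python3 - <<'E'
from h import *
for n in('scene','top','wrist'):
    c=grab(n,n+'0'); print(n,c['intrinsics'].tolist(),c['R'].round(4).tolist(),c['t'].round(4).tolist(),(c['depth']>0).mean())
print(bot.read_state())
E
```

```text
.
..
pics
scene [[524.2418345120899, 0.0, 320.82094062981366], [0.0, 524.2418345120899, 248.03549674014005], [0.0, 0.0, 1.0]] [[0.6219, -0.7828, -0.0183], [-0.4622, -0.3481, -0.8156], [0.6321, 0.5157, -0.5784]] [-0.2734, 0.3668, 1.5888] 0.9337174479166667
top [[616.9456034165884, 0.0, 320.3702319415436], [0.0, 616.9456034165884, 246.39519950839272], [0.0, 0.0, 1.0]] [[0.0242, -0.9996, -0.0155], [-0.8478, -0.0123, -0.5302], [0.5297, 0.026, -0.8478]] [-0.0002, 0.52, 1.5044] 0.9959602864583333
wrist [[371.64829954431775, 0.0, 319.6191855878543], [0.0, 371.64829954431775, 234.03666946772233], [0.0, 0.0, 1.0]] [[0.2929, -0.9561, -0.0022], [-0.9165, -0.2814, 0.2843], [-0.2724, -0.0813, -0.9587]] [-0.675, -0.0374, 0.3804] 0.9909928385416666
{'time': 0.15, 'q': array([-1.30890444e+00,  2.64571272e-01,  1.60509162e+00,  2.11223183e-06,
        1.27371107e+00, -3.69190269e-02]), 'joint_vel': array([-0.0005861 , -0.00130705, -0.00327932, -0.00051282, -0.00018308,
       -0.00039953]), 'joint_torque': array([ 9.67768101e-04, -5.15904951e+01, -3.67958307e+01, -6.96917800e-05,
        7.99533940e-03, -1.11590847e-05]), 'tool_pos': array([ 0.1985557 , -0.64457037,  0.25523703]), 'tcp_rot': array([-3.10484410e+00, -4.67362346e-01,  3.10756219e-04]), 'wrist_force': array([-0.21636076,  0.13434604,  0.14423192]), 'torque': array([ 0.03386318,  0.03811242, -0.00839034]), 'width': 0.995270708511551}
```

View pics/scene0.png

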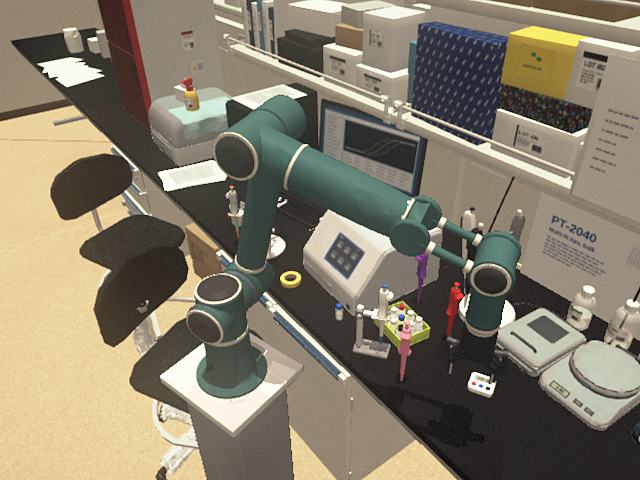

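View pics/top0.png

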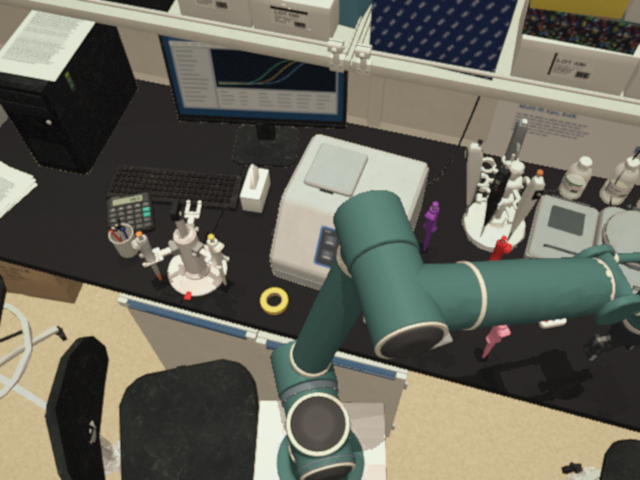

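View pics/wrist0.png

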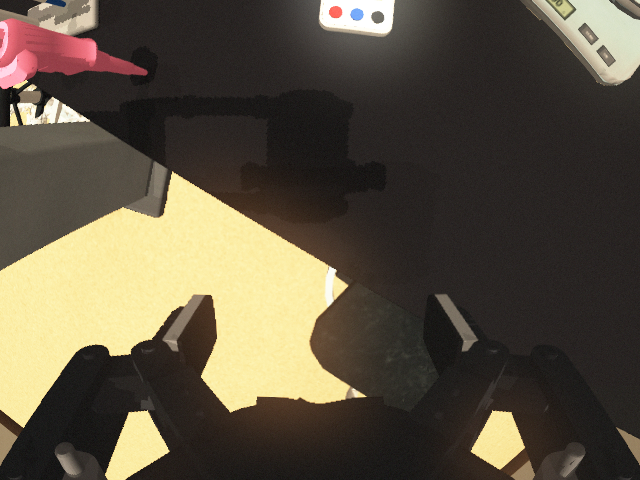

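Two carousels are visible. The left one, at top (197,268), has the red mark at (188,296), two hung pipettes and an empty hook. The stand is at scene (372,335). I'll zoom in and measure.

```bash
python3 - <<'E'
from h import *
def L(t): 
    return dict(np.load(f'pics/{t}.npz'))
t=L('top0');s=L('scene0')
def crop(c,x0,y0,w,h,tag,k):
    cv2.imwrite(f'pics/{tag}.png',cv2.resize(c['pixels'][y0:y0+h,x0:x0+w,::-1],None,fx=k,fy=k,interpolation=cv2.INTER_CUBIC))
crop(t,110,180,160,130,'t0c',5); crop(s,210,170,90,100,'s0c',6); crop(s,330,260,120,130,'s0s',5)
P=pts(t)
for n,(x0,y0,w,h) in dict(car=(110,180,160,130)).items():
    p=P[y0:y0+h,x0:x0+w].reshape(-1,3); z=p[:,2]
    for a,b in((.005,.03),(.14,.17),(.19,.21),(.22,.27),(.27,.285),(.29,.33)):
        m=(z>a)&(z<b); print(a,b,m.sum(),p[m].min(0).round(3),p[m].max(0).round(3),p[m].mean(0).round(3))
hsv=cv2.cvtColor(t['pixels'],cv2.COLOR_RGB2HSV)
m=((hsv[...,0]<6)|(hsv[...,0]>174))&(hsv[...,1]>170)&(hsv[...,2]>120); m[:, :150]=0;m[:,220:]=0;m[:280]=0;m[310:]=0
v,u=np.nonzero(m);print(len(u),u.mean(),v.mean(),P[m].mean(0),ray(t,u.mean(),v.mean(),.012))
E
```

```text
0.005 0.03 6122 [0.394 0.151 0.005] [0.854 0.687 0.03 ] [0.694 0.45  0.015]
0.14 0.17 1021 [0.443 0.251 0.14 ] [0.657 0.491 0.17 ] [0.514 0.371 0.158]
0.19 0.21 308 [0.457 0.267 0.19 ] [0.552 0.474 0.21 ] [0.505 0.369 0.197]
0.22 0.27 490 [0.446 0.253 0.22 ] [0.533 0.495 0.27 ] [0.477 0.372 0.242]
0.27 0.285 48 [0.47  0.281 0.27 ] [0.545 0.467 0.285] [0.519 0.364 0.281]
0.29 0.33 200 [0.5   0.358 0.291] [0.55  0.382 0.324] [0.521 0.367 0.311]
41 187.14634146341464 296.1951219512195 [0.43782444 0.38636152 0.00667907] [0.43508225 0.38491303 0.012     ]
```

View pics/t0c.png

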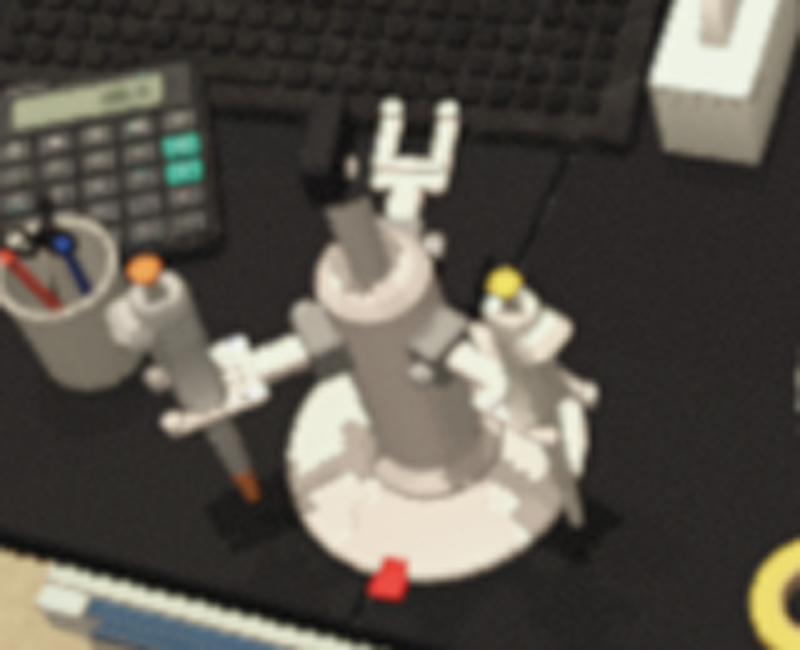

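View pics/s0c.png

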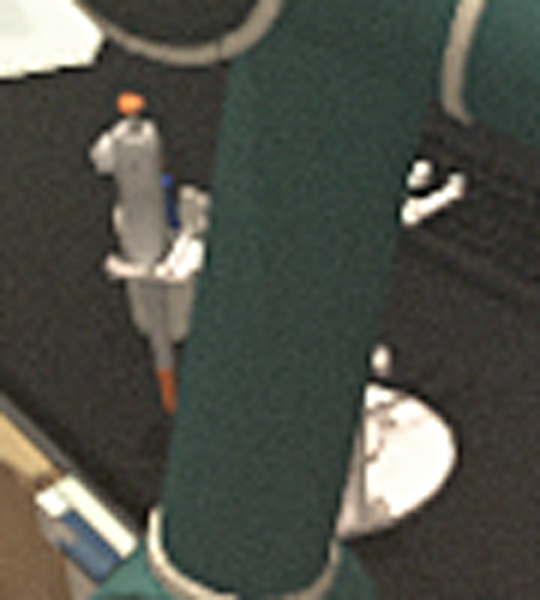

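View pics/s0s.png

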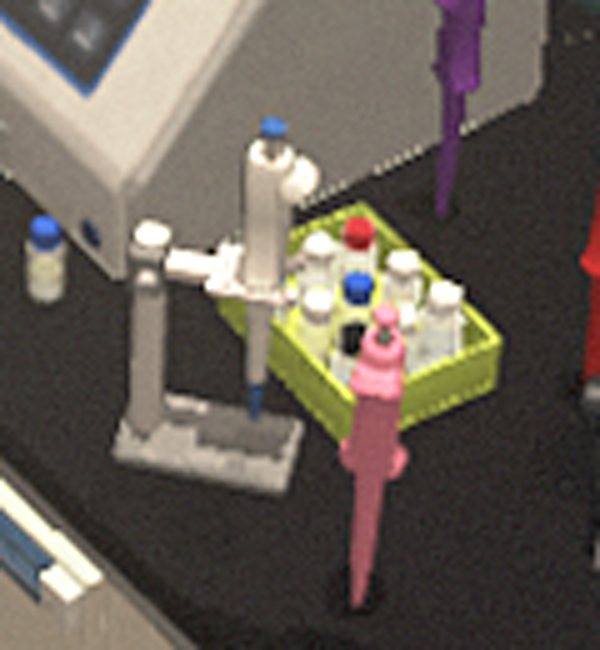

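```bash
python3 - <<'E'
from h import *
def L(t): return dict(np.load(f'pics/{t}.npz'))
t=L('top0');s=L('scene0')
P=pts(t)
sub=np.zeros((480,640),bool);sub[180:310,110:270]=1
z=P[...,2]
k=sub&(z>.312)&(z<.326);q=P[k][:,:2];c=q.mean(0);
r=cv2.minAreaRect((q*1000).astype(np.float32));print('knob',k.sum(),c,r)
# column top
ctop=sub&(abs(z-.198)<.004)&(np.hypot(P[...,0]-.52,P[...,1]-.367)<.05);q=P[ctop]
print('coltop',ctop.sum(),q.min(0),q.max(0))
# base rim
b=sub&(z>.008)&(z<.02)&(np.hypot(P[...,0]-.52,P[...,1]-.367)<.11)&(t['pixels'].min(-1)>110)
q=P[b];print('base',b.sum(),q.min(0),q.max(0)); 
H=cv2.convexHull((q[:,:2]*1000).astype(np.float32))[:,0]
from scipy.optimize import least_squares
f=least_squares(lambda p:np.hypot(H[:,0]-p[0],H[:,1]-p[1])-85,[520,367],loss='soft_l1');print('base c',f.x,f.fun.round(1))
# empty hook high pts
e=sub&(z>.13)&(z<.19)&(P[...,0]>.58)&(t['pixels'].min(-1)>100);q=P[e];print('ehook',e.sum(),q.min(0),q.max(0),np.median(q,0),np.percentile(q[:,2],[10,50,90]))
v,u=np.nonzero(e)
for i in range(0,len(u),6):print(u[i],v[i],P[v[i],u[i]].round(3))
hsv=cv2.cvtColor(t['pixels'],cv2.COLOR_RGB2HSV)
for nm,lo,hi in(('orange',5,16),('yellow',20,32)):
    m=sub&(hsv[...,0]>lo)&(hsv[...,0]<hi)&(hsv[...,1]>150)&(z>.2)&(z<.3)
    print(nm,m.sum(),np.median(P[m],0))
# stand
P=pts(s);z=P[...,2];sub[:]=0;sub[260:390,330:450]=1
def st(n,m):
    q=P[m];print(n,m.sum(),q.min(0).round(3),q.max(0).round(3),np.median(q,0).round(3))
px=s['pixels'].astype(int);hs=cv2.cvtColor(s['pixels'],cv2.COLOR_RGB2HSV)
blue=sub&(hs[...,0]>100)&(hs[...,0]<125)&(hs[...,1]>120)
st('bluebtn',blue&(z>.2));
st('bluetip',blue&(z<.1)&(z>.0)&(P[...,0]<.5))
from itertools import product
m=sub&(z>.163)&(z<.18);v,u=np.nonzero(m);print([ (u[i],v[i],P[v[i],u[i]].round(3).tolist()) for i in range(0,len(u),4)])
E
```

```text
knob 123 [0.52413764 0.3686131 ] ((524.877197265625, 369.6156311035156), (19.864227294921875, 49.40200424194336), 87.93189239501953)
coltop 126 [0.4996703  0.34235547 0.1940225 ] [0.55066894 0.39246473 0.20167943]
base 849 [0.44039149 0.28614078 0.00800576] [0.60731743 0.45287379 0.01998736]
base c [524.844446   368.99167765] [-2.  -5.3 -2.2 -0.7 -2.3 -0.8 -0.9 -2.5 -0.9  1.  -0.5  0.1 -0.6 -0.8
 -1.3 -1.1 -1.  -1.7 -1.3 -0.5 -2. ]
ehook 203 [0.58076362 0.34547561 0.14948007] [0.65699417 0.38796833 0.17303689] [0.61211953 0.36636854 0.16379887] [0.15947266 0.16379887 0.16820187]
188 200 [0.656 0.383 0.166]
200 201 [0.653 0.348 0.168]
200 202 [0.648 0.347 0.169]
199 203 [0.647 0.35  0.166]
198 204 [0.646 0.354 0.163]
189 205 [0.643 0.379 0.162]
188 206 [0.634 0.379 0.169]
187 207 [0.636 0.383 0.162]
186 208 [0.63  0.385 0.164]
199 208 [0.631 0.349 0.164]
198 209 [0.628 0.351 0.164]
197 210 [0.626 0.354 0.162]
188 211 [0.623 0.379 0.161]
187 212 [0.616 0.38  0.166]
193 212 [0.616 0.363 0.166]
199 212 [0.619 0.348 0.162]
190 213 [0.614 0.372 0.164]
196 213 [0.611 0.354 0.168]
187 214 [0
[... 5839 characters left out ...]
(313), [0.322, -0.318, 0.17]), (np.int64(384), np.int64(313), [0.327, -0.328, 0.173]), (np.int64(379), np.int64(314), [0.321, -0.315, 0.165]), (np.int64(383), np.int64(314), [0.328, -0.325, 0.166]), (np.int64(381), np.int64(315), [0.321, -0.323, 0.166]), (np.int64(381), np.int64(316), [0.319, -0.324, 0.164]), (np.int64(401), np.int64(341), [0.262, -0.426, 0.171]), (np.int64(405), np.int64(341), [0.263, -0.437, 0.177]), (np.int64(409), np.int64(341), [0.276, -0.443, 0.17]), (np.int64(405), np.int64(342), [0.267, -0.435, 0.168]), (np.int64(409), np.int64(342), [0.279, -0.442, 0.163]), (np.int64(406), np.int64(343), [0.266, -0.439, 0.168]), (np.int64(406), np.int64(344), [0.266, -0.44, 0.165])]
```

Request:
servo_tool(
  moves=[
    [0, [0.02, -0.013, -0.015], 0],
    [0, [0.02, -0.013, -0.015], 0],
    [0, [0.02, -0.013, -0.012], 0],
    [0, [0.02, -0.013, -0.012], 0],
    [0, [0.02, -0.013, -0.012], 0],
    [0, [0.02, -0.013, -0.012], 0],
    [0, [0.02, -0.013, -0.012], 0],
    [0, [0.02, -0.013, -0.012], 0],
  ],
)

```text
time: 0.82
tool_pos: [0.3205, -0.493, 0.3517]
tcp_rot: [-3.092, -0.452, 0.008]
wrist_force: [-0.6, -0.6, 0.9]
width: 1.0
```

Request:
servo_tool(
  moves=[
    [0, [0.02, -0.013, -0.012], 0],
    [0, [0.02, -0.013, -0.012], 0],
    [0, [0.02, -0.013, -0.012], 0],
    [0, [0.02, -0.013, -0.012], 0],
    [0, [0.02, -0.013, -0.012], 0],
    [0, [0.02, -0.013, -0.012], 0],
    [0, [0.02, -0.013, -0.012], 0],
    [0, [0.02, -0.013, -0.012], 0],
  ],
)

```text
time: 1.48
tool_pos: [0.4487, -0.3398, 0.451]
tcp_rot: [-3.087, -0.45, 0.012]
wrist_force: [-0.2, -0.9, 0.6]
width: 1.002
```

```bash
python3 - <<'E'
from h import *
c=grab('wrist','w1'); s=grab('scene','s1'); t=grab('top','t1')
E
```

```text
(no output)
```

View pics/w1.png

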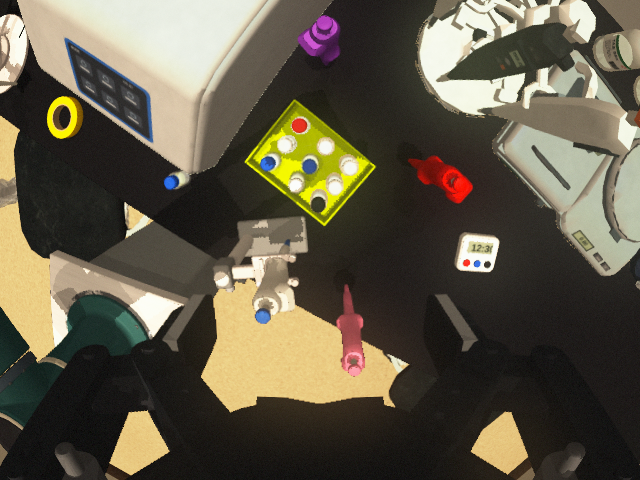

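View pics/t1.png

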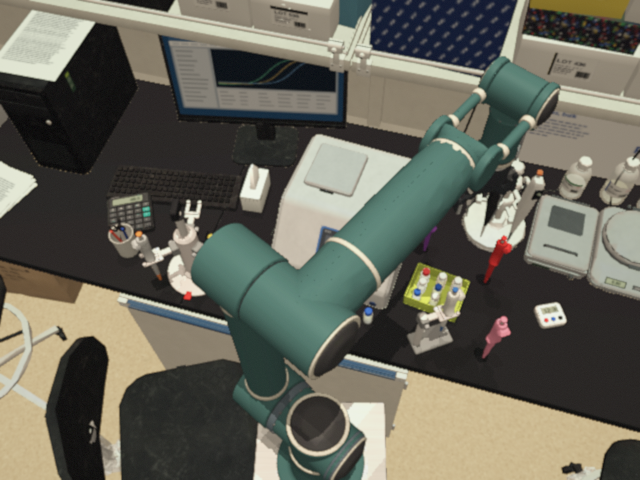

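The stand and blue button are at wrist (264,316) and top (432,315), clear of the pink one at (352,350). Next I'll measure the pipette from these views.

```bash
cat >> h.py <<'E'
def L(t): return dict(np.load(f'pics/{t}.npz'))
def wdir(c,u,v):
    K=c['intrinsics'];x=(np.asarray(u,float)-K[0,2])/K[0,0];y=(np.asarray(v,float)-K[1,2])/K[1,1];r=np.hypot(x,y)+1e-12
    return np.stack([np.sin(r)*x/r,np.sin(r)*y/r,np.cos(r)],-1)
def wpts(c):
    v,u=np.mgrid[:480,:640];d=wdir(c,u,v);return (d/d[...,2:]*c['depth'][...,None]-c['t'])@c['R']
def wray(c,u,v,z):
    r=wdir(c,u,v)@c['R'];o=-c['R'].T@c['t'];return o+r*(z-o[2])/r[2]
def pose():
    from scipy.spatial.transform import Rotation as Ro
    s=bot.read_state();R=Ro.from_rotvec(s['tcp_rot']).as_matrix()
    return s,R
def goto(x,y,z,psi=None):
    s,R=pose();d=R.T@(np.array([x,y,z])-s['tool_pos']);yaw=np.degrees(np.arctan2(R[1,1],R[0,1]))
    print('t',round(s['time'],2),'pos',s['tool_pos'].round(4),'yaw_y',yaw.round(2),'tilt z',R[:,2].round(4),'q6',s['q'][5].round(3),'F',s['wrist_force'].round(1),'w',round(s['width'],3))
    print('tool shift',d.round(4),'turn', None if psi is None else (np.radians((yaw-psi+180)%360-180)).round(4))
E
python3 - <<'E'
from h import *
w=L('w1');t=L('t1');s=L('s1')
hw=cv2.cvtColor(w['pixels'],cv2.COLOR_RGB2HSV)
def blob(hs,box,lo=100,hi=125,sm=120):
    m=np.zeros(hs.shape[:2],bool);x0,y0,x1,y1=box;m[y0:y1,x0:x1]=1
    m&=(hs[...,0]>lo)&(hs[...,0]<hi)&(hs[...,1]>sm);v,u=np.nonzero(m);return m,u.mean(),v.mean(),len(u)
m,u,v,n=blob(hw,(245,300,285,330));P=wpts(w);print('w btn',u,v,n,np.median(P[m],0),wray(w,u,v,.269))
m,u,v,n=blob(cv2.cvtColor(t['pixels'],cv2.COLOR_RGB2HSV),(415,300,450,330));print('t btn',u,v,n,np.median(pts(t)[m],0) if n else 0,ray(t,u,v,.269))
m,u,v,n=blob(cv2.cvtColor(s['pixels'],cv2.COLOR_RGB2HSV),(370,270,400,300));print('s btn',u,v,n,np.median(pts(s)[m],0) if n else 0,ray(s,u,v,.269))
z=P[...,2]
sub=np.zeros((480,640),bool);sub[205:325,200:320]=1
for a,b in((.005,.02),(.145,.155),(.155,.165),(.164,.175),(.175,.2),(.2,.245),(.255,.28)):
    k=sub&(z>a)&(z<b);q=P[k]; 
    if len(q): print(a,b,k.sum(),q.min(0).round(3),q.max(0).round(3),np.median(q,0).round(3))
k=sub&(z>.162)&(z<.178)&(np.mgrid[:480,:640][1]<235);print('post',np.median(P[k],0),k.sum())
k=sub&(z>.005)&(z<.02);print('foot',cv2.minAreaRect((P[k][:,:2]*1000).astype(np.float32)))
k=np.zeros_like(sub);k[0:170,60:240]=1;print('instr zmax',np.percentile(z[k],[50,99]))
cv2.imwrite('pics/w1c.png',cv2.resize(w['pixels'][200:330,190:330,::-1],None,fx=5,fy=5,interpolation=cv2.INTER_CUBIC))
goto(.58,0,.45,-72.9)
E
```

```text
w btn 262.1748251748252 316.53846153846155 143 [ 0.33773844 -0.3138991   0.27000554] [ 0.33714099 -0.31386488  0.269     ]
t btn nan nan 0 0 [nan nan nan]
s btn 384.2 285.0 10 [ 0.33692227 -0.31738694  0.2657173 ] [ 0.33348183 -0.31905608  0.269     ]
0.005 0.02 2176 [ 0.283 -0.349  0.005] [ 0.394 -0.228  0.02 ] [ 0.333 -0.291  0.013]
0.145 0.155 280 [ 0.29  -0.341  0.145] [ 0.363 -0.237  0.155] [ 0.328 -0.276  0.153]
0.155 0.165 923 [ 0.29  -0.342  0.155] [ 0.363 -0.237  0.165] [ 0.33  -0.292  0.157]
0.164 0.175 498 [ 0.295 -0.328  0.164] [ 0.354 -0.237  0.175] [ 0.319 -0.255  0.168]
0.175 0.2 213 [ 0.34  -0.327  0.175] [ 0.351 -0.301  0.2  ] [ 0.348 -0.314  0.189]
0.2 0.245 839 [ 0.328 -0.342  0.2  ] [ 0.359 -0.299  0.245] [ 0.348 -0.322  0.236]
0.255 0.28 211 [ 0.33  -0.322  0.255] [ 0.345 -0.307  0.272] [ 0.339 -0.314  0.27 ]
post [ 0.31514223 -0.25177172  0.16747598] 413
foot ((334.9331359863281, -300.4273376464844), (73.95906066894531, 134.18865966796875), 30.457597732543945)
instr zmax [0.20269752 0.24222097]
t 1.63 pos [ 0.4494 -0.34    0.4519] yaw_y -73.23 tilt z [-0.0088  0.0182 -0.9998] q6 0.582 F [ 0.3 -0.5 -0.4] w 0.999
tool shift [ 0.2232 -0.2878  0.0069] turn -0.0058<stdin>:6: RuntimeWarning: Mean of empty slice.
  ret = ret.dtype.type(ret / rcount)
```

View pics/w1c.png

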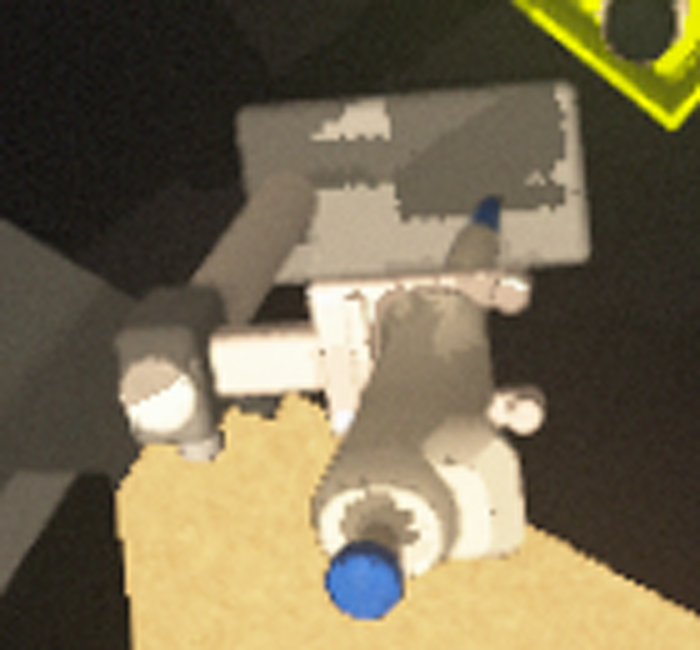

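Pipette axis is about (0.338, -0.314), with its top at 0.27 as expected. On to the carousel.

Request:
servo_tool(
  moves=[
    [0, [0.019, -0.024, 0], 0],
    [0, [0.019, -0.024, 0], 0],
    [0, [0.019, -0.024, 0], 0],
    [0, [0.019, -0.024, 0], 0],
    [0, [0.019, -0.024, 0], 0],
    [0, [0.019, -0.024, 0], 0],
    [0, [0.019, -0.024, 0], 0],
    [0, [0.019, -0.024, 0], 0],
  ],
)

```text
time: 2.3
tool_pos: [0.5366, -0.1165, 0.444]
tcp_rot: [-3.093, -0.426, 0.035]
wrist_force: [0.0, -0.7, -0.1]
width: 1.003
```

Request:
servo_tool(
  moves=[
    [0, [0.019, -0.024, 0], 0],
    [0, [0.019, -0.024, 0], 0],
    [0, [0.019, -0.026, 0], 0],
    [0, [0.019, -0.028, 0], 0],
    [0, [0.005, -0.03, 0], 0],
    [0, [0.005, -0.03, 0], 0],
    [0, [0.005, -0.03, 0], 0],
    [0, [0.005, -0.03, 0], 0],
  ],
)

```text
time: 2.97
tool_pos: [0.5705, 0.1242, 0.4337]
tcp_rot: [-3.098, -0.408, 0.063]
wrist_force: [-0.1, -0.0, -1.3]
width: 0.998
```

```bash
python3 - <<'E'
from h import *
goto(.525,.369,.42,-92)
E
```

```text
t 2.97 pos [0.5705 0.1242 0.4337] yaw_y -75.01 tilt z [-0.0418  0.0106 -0.9991] q6 1.471 F [-0.1 -0.  -1.3] w 0.998
tool shift [ 0.0201 -0.2479  0.0182] turn 0.2966
```

Request:
servo_tool(
  moves=[
    [0, [0, 0, 0], 0],
    [0, [0, 0, 0], 0],
    [0, [0, 0, 0], 0],
    [0, [0, 0, 0], 0],
    [0, [0, 0, 0], 0],
    [0, [0, 0, 0], 0],
    [0, [0, 0, 0], 0],
    [0, [0, 0, 0], 0],
  ],
)

```text
time: 3.63
tool_pos: [0.5698, 0.121, 0.4281]
tcp_rot: [-3.1, -0.405, 0.076]
wrist_force: [-0.6, -0.7, 0.8]
width: 1.0
```

```bash
python3 - <<'E'
from h import *
goto(.525,.369,.42,-92)
print(pose()[0]['q'],pose()[0]['joint_vel'].round(4))
E
```

```text
t 3.63 pos [0.5698 0.121  0.4281] yaw_y -75.15 tilt z [-0.0499  0.0081 -0.9987] q6 1.469 F [-0.6 -0.7  0.8] w 1.0
tool shift [ 0.0209 -0.251   0.0124] turn 0.294
[0.15766191 0.06084289 1.52945801 0.01587829 1.59930714 1.46895556] [-0.0169 -0.0007  0.001  -0.0023  0.0009 -0.0016]
```

Request:
servo_tool(
  moves=[
    [0, [0.003, -0.036, 0.007], 0],
    [0, [0.003, -0.036, 0.007], 0],
    [0, [0.003, -0.036, 0.007], 0],
    [0, [0.003, -0.036, 0.007], 0],
    [0, [0.003, -0.036, 0.007], 0],
    [0, [0.003, -0.036, 0.007], 0],
    [0, [0.003, -0.025, 0.007], 0.08],
    [0, [0, -0.01, 0], 0.12],
  ],
)

```text
time: 4.3
tool_pos: [0.5277, 0.3723, 0.3833]
tcp_rot: [-3.131, -0.062, 0.067]
wrist_force: [0.2, -0.4, -0.8]
width: 1.003
```

```bash
python3 - <<'E'
from h import *
goto(.525,.369,.365,-92)
c=grab('top','t2');c=grab('wrist','w2')
goto(.525,.369,.365,-92)
c=L('t2');cv2.imwrite('pics/t2c.png',cv2.resize(c['pixels'][100:320,90:330,::-1],None,fx=3,fy=3))
E
```

```text
t 4.3 pos [0.5277 0.3723 0.3833] yaw_y -87.75 tilt z [-0.0427  0.008  -0.9991] q6 2.09 F [ 0.2 -0.4 -0.8] w 1.003
tool shift [-0.0021  0.0034  0.0184] turn 0.0741
t 4.4 pos [0.5283 0.3713 0.3845] yaw_y -87.52 tilt z [-0.0413  0.0078 -0.9991] q6 2.085 F [-0.8 -0.4  0.3] w 0.999
tool shift [-0.0026  0.0023  0.0197] turn 0.0781
```

View pics/t2c.png

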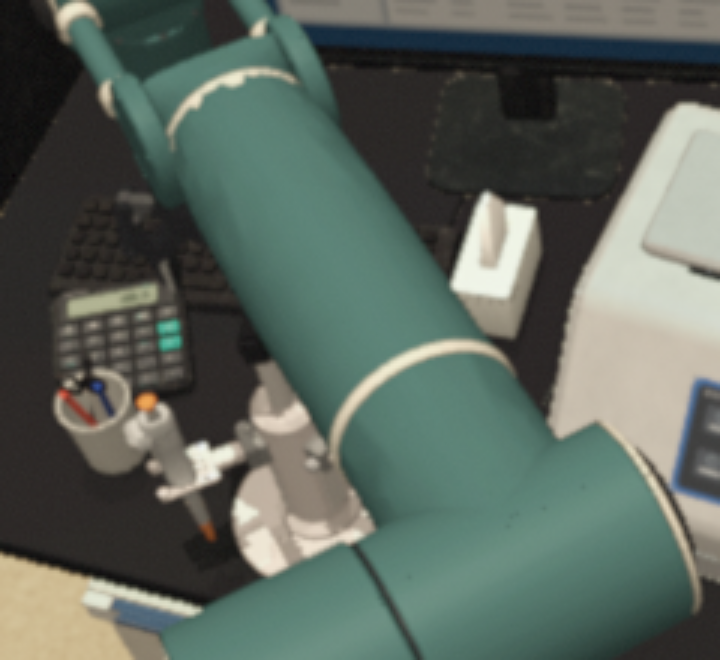

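View pics/w2.png

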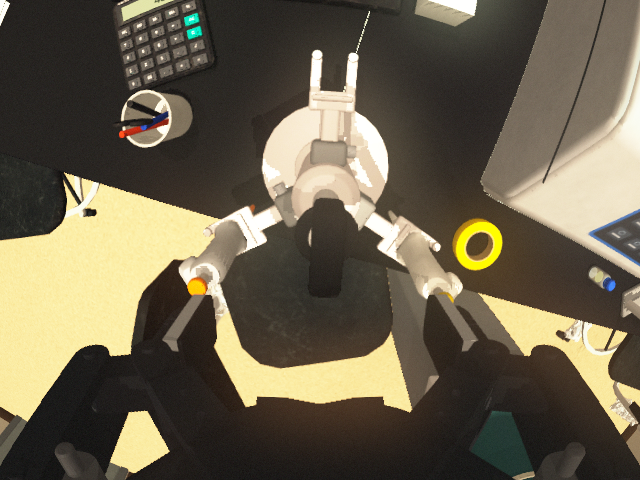

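Wrist view: the knob is at (325,248), the empty hook at (335,75) and the hung pipettes at (205,270) and (430,275). I'll take the knob and empty hook from here, including the hook height.

```bash
python3 - <<'E'
from h import *
w=L('w2');P=wpts(w);z=P[...,2];px=w['pixels']
sub=np.zeros((480,640),bool);sub[190:305,295:360]=1
k=sub&(z>.312)&(z<.33)&(px.max(-1)<90);q=P[k];print('knob',k.sum(),np.median(q,0),cv2.minAreaRect((q[:,:2]*1000).astype(np.float32)))
sub[:]=0;sub[45:112,300:365]=1
k=sub&(z>.12)&(z<.19)&(px.min(-1)>110);q=P[k];print('ehook',k.sum(),q.min(0),q.max(0),np.percentile(q[:,2],[5,25,50,75,95]))
v,u=np.nonzero(k)
for vv in range(48,112,4):
    r=k[vv];uu=np.nonzero(r)[0]
    if len(uu):print(vv,uu.min(),uu.max(),P[vv,uu.min()].round(3),P[vv,uu.max()].round(3),np.median(z[vv,uu]).round(4))
cv2.imwrite('pics/w2c.png',cv2.resize(px[40:310,170:470,::-1],None,fx=2.6,fy=2.2,interpolation=cv2.INTER_CUBIC))
# other hooks' prong heights
for n,b in(('A',(225,205,262,250)),('B',(385,208,440,255))):
    sub[:]=0;sub[b[1]:b[3],b[0]:b[2]]=1;k=sub&(px.min(-1)>170)&(z>.13)&(z<.19);print(n,k.sum(),np.percentile(z[k],[5,25,50,75,95]).round(4),np.median(P[k],0))
E
```

```text
knob 2987 [0.53333374 0.36906451 0.32073739] ((530.3356323242188, 368.88885498046875), (18.241487503051758, 49.5201530456543), 88.48951721191406)
ehook 1702 [0.60428132 0.34510114 0.16164484] [0.65895145 0.38713924 0.17237348] [0.16447164 0.16548311 0.16624172 0.16748246 0.17054866]
52 313 321 [0.657 0.384 0.17 ] [0.657 0.377 0.17 ] 0.1701
56 312 357 [0.653 0.385 0.169] [0.655 0.346 0.169] 0.1696
60 312 356 [0.65  0.385 0.166] [0.651 0.347 0.171] 0.1662
64 312 356 [0.647 0.385 0.165] [0.648 0.346 0.166] 0.166
68 312 357 [0.643 0.385 0.167] [0.645 0.345 0.165] 0.166
72 311 356 [0.639 0.385 0.164] [0.641 0.346 0.164] 0.1658
76 311 356 [0.636 0.385 0.164] [0.637 0.346 0.165] 0.1659
80 311 355 [0.632 0.385 0.166] [0.634 0.346 0.164] 0.1662
84 311 355 [0.628 0.385 0.165] [0.63  0.346 0.165] 0.1654
88 310 355 [0.625 0.386 0.165] [0.626 0.346 0.166] 0.1655
92 309 354 [0.621 0.387 0.166] [0.623 0.347 0.164] 0.1657
96 309 354 [0.617 0.386 0.165] [0.619 0.347 0.166] 0.1696
100 309 354 [0.614 0.386 0.166] [0.615 0.347 0.166] 0.1694
104 309 354 [0.61  0.386 0.165] [0.612 0.346 0.164] 0.1661
108 308 353 [0.607 0.387 0.165] [0.608 0.347 0.165] 0.1662
A 793 [0.1546 0.1556 0.1563 0.1574 0.1605] [0.49439177 0.44256496 0.15626604]
B 737 [0.1549 0.1557 0.1564 0.1591 0.161 ] [0.4885114  0.29672913 0.15640687]
```

View pics/w2c.png

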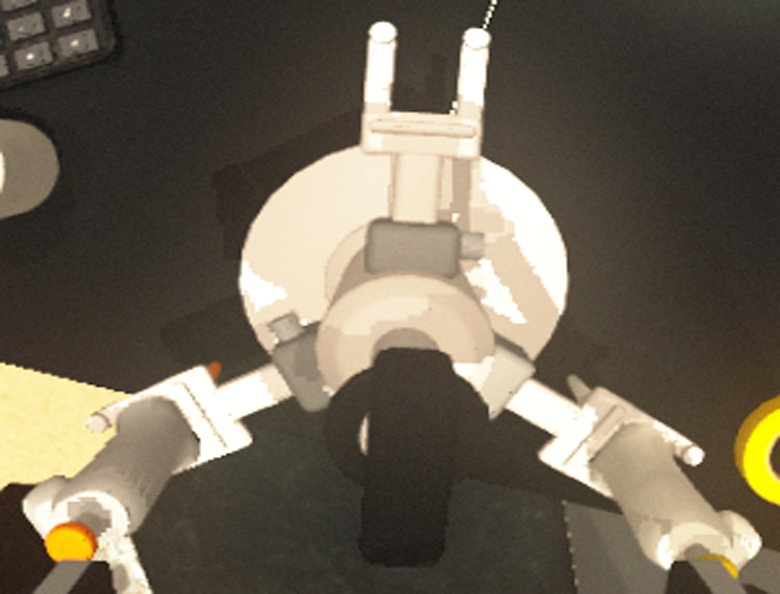

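Empty hook prongs sit about 9.7 mm above the other two, so the seat top is about 0.165. The carousel angle is about -1.6° and the front mark is at 169.6°. I'll grasp the knob now.

Request:
servo_tool(
  moves=[
    [0, [-0.001, 0.001, 0.01], 0.07],
    [0, [-0.001, 0.001, 0.014], 0],
    [0, [0, 0, 0.014], 0],
    [0, [0, 0, 0.014], 0],
    [0, [0, 0, 0.013], 0],
    [60, [0, 0, 0.005], 0],
    [100, [0, 0, 0], 0],
    [100, [0, 0, 0], 0],
  ],
  newtons=20,
)

```text
time: 5.07
tool_pos: [0.5269, 0.3617, 0.3127]
tcp_rot: [-3.135, 0.013, 0.056]
wrist_force: [0.7, 0.2, 0.2]
width: 0.62
```

```bash
python3 - <<'E'
from h import *
goto(.527,.369,.31,-91.6)
E
```

```text
t 5.07 pos [0.5269 0.3617 0.3127] yaw_y -90.5 tilt z [-0.0359  0.0063 -0.9993] q6 2.125 F [0.7 0.2 0.2] w 0.62
tool shift [ 0.0002 -0.0073  0.0028] turn 0.0192
```

Request:
servo_tool(
  moves=[
    [100, [0, -0.006, 0.001], 0.015],
    [100, [0, -0.002, 0], 0.005],
    [120, [0, 0, 0], 0],
    [140, [0, 0, 0], 0],
    [170, [0, 0, 0], 0],
    [200, [0, 0, 0], 0],
    [255, [0, 0, 0], 0],
    [255, [0, 0, 0], 0],
  ],
  newtons=20,
)

```text
time: 5.73
tool_pos: [0.5287, 0.3705, 0.3156]
tcp_rot: [-3.134, 0.045, 0.049]
wrist_force: [0.3, 1.2, -1.4]
width: 0.21
```

```bash
python3 - <<'E'
from h import *
goto(.527,.369,.31,-91.6)
E
```

```text
t 5.73 pos [0.5287 0.3705 0.3156] yaw_y -91.65 tilt z [-0.0309  0.0074 -0.9995] q6 2.156 F [ 0.3  1.2 -1.4] w 0.21
tool shift [-0.0014  0.0016  0.0056] turn -0.0009
```

Gripped at width 0.21, about 18 mm, which matches the knob. Turning counter-clockwise.

Request:
servo_tool(
  moves=[
    [255, [0, 0, 0], -0.03],
    [255, [0, 0, 0], -0.05],
    [255, [0, 0, 0], -0.07],
    [255, [0, 0, 0], -0.08],
    [255, [0, 0, 0], -0.09],
    [255, [0, 0, 0], -0.09],
    [255, [0, 0, 0], -0.09],
    [255, [0, 0, 0], -0.09],
  ],
)

```text
time: 6.4
tool_pos: [0.529, 0.3692, 0.3156]
tcp_rot: [-2.996, -0.903, 0.043]
wrist_force: [0.1, 1.0, 0.6]
width: 0.21
```

```bash
python3 - <<'E'
from h import *
goto(.527,.369,.313,79.6);print(bot.read_state()['torque'])
E
```

```text
t 6.4 pos [0.529  0.3692 0.3156] yaw_y -56.46 tilt z [-0.0297  0.0034 -0.9996] q6 1.543 F [0.1 1.  0.6] w 0.21
tool shift [-0.0017 -0.0009  0.0027] turn -2.3748
[-0.85128189 -0.25041876 -0.17574246]
```

Request:
servo_tool(
  moves=[
    [255, [0, 0, 0], -0.09],
    [255, [0, 0, 0], -0.09],
    [255, [0, 0, 0], -0.09],
    [255, [0, 0, 0], -0.09],
    [255, [0, 0, 0], -0.09],
    [255, [0, 0, 0], -0.09],
    [255, [0, 0, 0], -0.09],
    [255, [0, 0, 0], -0.09],
  ],
)

```text
time: 7.07
tool_pos: [0.5302, 0.3684, 0.3156]
tcp_rot: [-2.449, -1.946, 0.031]
wrist_force: [-0.9, -0.1, -0.3]
width: 0.211
```

Request:
servo_tool(
  moves=[
    [255, [0, 0, 0], -0.09],
    [255, [0, 0, 0], -0.09],
    [255, [0, 0, 0], -0.09],
    [255, [0, 0, 0], -0.09],
    [255, [0, 0, 0], -0.09],
    [255, [0, 0, 0], -0.09],
    [255, [0, 0, 0], -0.09],
    [255, [0, 0, 0], -0.09],
  ],
)

```text
time: 7.73
tool_pos: [0.5317, 0.3686, 0.3156]
tcp_rot: [-1.557, -2.712, 0.015]
wrist_force: [-1.9, -0.8, -0.1]
width: 0.206
```

```bash
python3 - <<'E'
from h import *
goto(.527,.369,.313,79.6);print(bot.read_state()['torque'])
E
```

```text
t 7.73 pos [0.5317 0.3686 0.3156] yaw_y 30.3 tilt z [-0.0173 -0.0014 -0.9998] q6 0.033 F [-1.9 -0.8 -0.1] w 0.206
tool shift [ 0.0027 -0.0038  0.0027] turn -0.8605
[ 0.00593422 -0.36079711 -0.15241143]
```

Request:
servo_tool(
  moves=[
    [255, [0, 0, 0], -0.09],
    [255, [0, 0, 0], -0.09],
    [255, [0, 0, 0], -0.09],
    [255, [0, 0, 0], -0.09],
    [255, [0, 0, 0], -0.09],
    [255, [0, 0, 0], -0.08],
    [255, [0, 0, 0], -0.07],
    [255, [0, 0, 0], -0.06],
  ],
)

```text
time: 8.4
tool_pos: [0.5326, 0.3697, 0.3156]
tcp_rot: [-0.542, -3.08, 0.0]
wrist_force: [0.3, -0.3, -0.5]
width: 0.208
```

Request:
servo_tool(
  moves=[
    [255, [0, 0, 0], -0.05],
    [255, [0, 0, 0], -0.04],
    [255, [0, 0, 0], -0.03],
    [255, [0, 0, 0], -0.02],
    [255, [0, 0, 0], 0],
    [255, [0, 0, 0], 0],
    [255, [0, 0, 0], 0],
    [255, [0, 0, 0], 0],
  ],
)

```text
time: 9.07
tool_pos: [0.5326, 0.37, 0.3155]
tcp_rot: [-0.312, -3.113, -0.002]
wrist_force: [-0.8, 0.6, -0.0]
width: 0.211
```

```bash
python3 - <<'E'
from h import *
goto(.527,.369,.313,79.6)
grab('wrist','w3');grab('scene','s3');grab('top','t3')
goto(.527,.369,.313,79.6)
c=L('s3');cv2.imwrite('pics/s3c.png',cv2.resize(c['pixels'][150:290,200:340,::-1],None,fx=4,fy=4))
c=L('t3');cv2.imwrite('pics/t3c.png',cv2.resize(c['pixels'][160:320,90:290,::-1],None,fx=3.5,fy=3.5))
E
```

```text
t 9.07 pos [0.5326 0.37   0.3155] yaw_y 78.54 tilt z [-0.0128  0.0026 -0.9999] q6 -0.808 F [-0.8  0.6 -0. ] w 0.211
tool shift [ 0.0053 -0.0021  0.0026] turn -0.0186
t 9.22 pos [0.5326 0.37   0.3155] yaw_y 78.54 tilt z [-0.0128  0.0027 -0.9999] q6 -0.808 F [-0.8 -0.  -0.3] w 0.207
tool shift [ 0.0053 -0.0021  0.0026] turn -0.0184
```

View pics/w3.png

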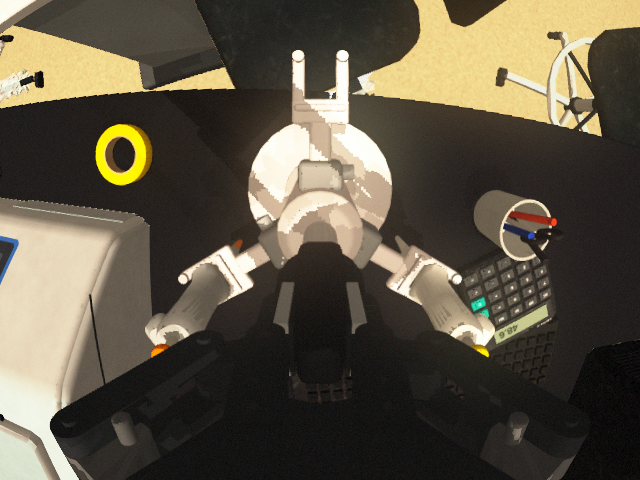

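View pics/t3c.png

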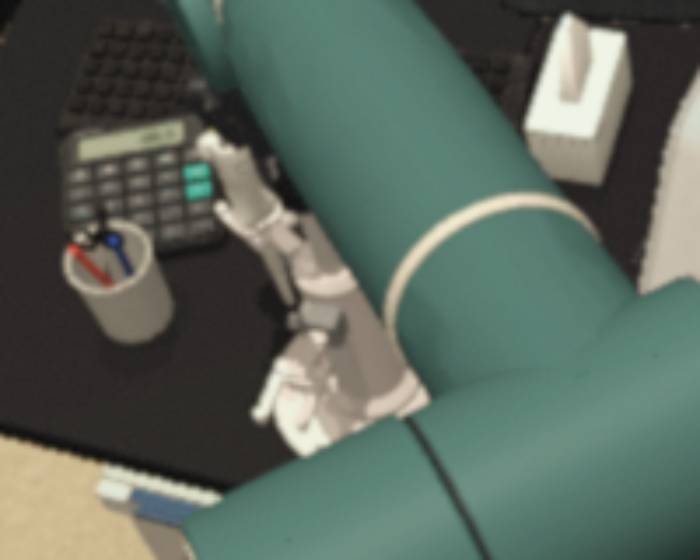

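View pics/s3c.png

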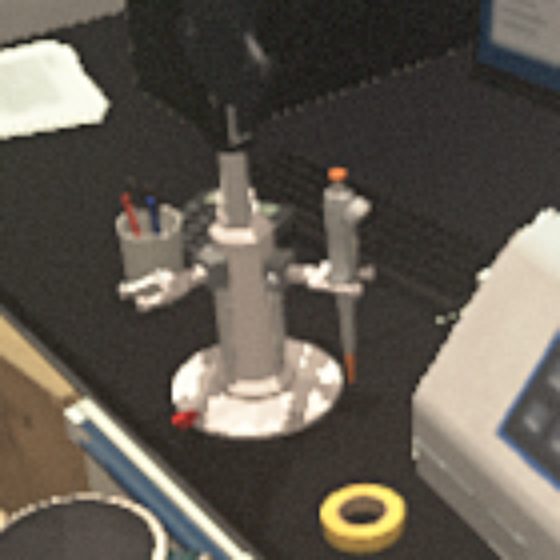

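The turn worked: the empty hook points to the front at wrist (320,85), and the red mark shows in the scene view near (246,255). I'll check the angle precisely.

```bash
python3 - <<'E'
from h import *
from scipy.optimize import least_squares
w=L('w3');P=wpts(w);z=P[...,2];px=w['pixels']
def fitc(X,Y,r,c0):
    return least_squares(lambda p:np.hypot(X-p[0],Y-p[1])-r,c0,loss='soft_l1',f_scale=.001).x
sub=np.zeros((480,640),bool);sub[45:125,285:360]=1
k=sub&(z>.155)&(z<.18)&(px.min(-1)>100)
mid=[]
for vv in range(52,125,4):
    uu=np.nonzero(k[vv])[0]
    if len(uu)>2:
        a,b=P[vv,uu.min()],P[vv,uu.max()];print(vv,uu.min(),uu.max(),a.round(4),b.round(4),np.median(z[vv,uu]).round(4))
        if np.hypot(*(a-b)[:2])>.036: mid.append((a+b)/2)
mid=np.array(mid);print('mid',mid[0],mid[-1]);d=mid[0]-mid[-1];print('ang hook line',np.degrees(np.arctan2(d[1],d[0])))
# base rim
v,u=np.mgrid[:480,:640]
b=(z>.006)&(z<.022)&(px.min(-1)>90)&(v>110)&(v<240)&(u>235)&(u<405);q=P[b][:,:2]
H=cv2.convexHull((q*1000).astype(np.float32))[:,0]/1000;c=fitc(H[:,0],H[:,1],.085,[.527,.369]);print('base c',c,(np.hypot(*(H-c).T)-.085).round(4))
# column top
b=(abs(z-.198)<.006)&(v>185)&(v<260)&(u>270)&(u<370)&(px.min(-1)>90);q=P[b][:,:2];H=cv2.convexHull((q*1000).astype(np.float32))[:,0]/1000;c2=fitc(H[:,0],H[:,1],.030,[.527,.369]);print('col c',c2,b.sum(),(np.hypot(*(H-c2).T)-.03).round(4))
m=mid.mean(0);
for cc in(c,c2,[.527,.369]):print('hook dir',np.degrees(np.arctan2(m[1]-cc[1],m[0]-cc[0])))
for n in('s0','s3','t0','t3'):
    pass
s=L('s3');PS=pts(s);h=cv2.cvtColor(s['pixels'],cv2.COLOR_RGB2HSV)
r=((h[...,0]<8)|(h[...,0]>172))&(h[...,1]>150)&(h[...,2]>90);r[:240]=0;r[270:]=0;r[:,:235]=0;r[:,260:]=0
vv,uu=np.nonzero(r);print('s red',len(uu),uu.mean(),vv.mean(),np.median(PS[r],0),ray(s,uu.mean(),vv.mean(),.010))
# scene base circle
b=(PS[...,2]>.006)&(PS[...,2]<.022)&(np.hypot(PS[...,0]-.527,PS[...,1]-.369)<.1)&(s['pixels'].min(-1)>110);q=PS[b][:,:2];H=cv2.convexHull((q*1000).astype(np.float32))[:,0]/1000;c=fitc(H[:,0],H[:,1],.085,[.527,.369]);print('scene base c',c)
# scene hook points
b=(PS[...,2]>.15)&(PS[...,2]<.18)&(np.hypot(PS[...,0]-.42,PS[...,1]-.388)<.035);q=PS[b];print('scene hook',b.sum(),np.median(q,0),q.min(0),q.max(0))
E
```

```text
52 293 347 [0.402  0.3758 0.17  ] [0.4096 0.413  0.1697] 0.1699
56 292 348 [0.4045 0.3745 0.1686] [0.4125 0.4132 0.1689] 0.17
60 292 347 [0.4066 0.3738 0.1643] [0.4146 0.4123 0.1652] 0.1692
64 292 347 [0.4096 0.3732 0.1645] [0.4175 0.4117 0.165 ] 0.166
68 293 347 [0.4131 0.3734 0.1668] [0.4207 0.411  0.1663] 0.1657
72 293 347 [0.4158 0.3727 0.1656] [0.4234 0.4105 0.1651] 0.1653
76 293 347 [0.4187 0.3721 0.1654] [0.4267 0.4096 0.1678] 0.1658
80 293 348 [0.4217 0.3716 0.166 ] [0.4295 0.4099 0.1663] 0.166
84 293 348 [0.4246 0.371  0.1661] [0.4324 0.4094 0.166 ] 0.1654
88 293 348 [0.4275 0.3704 0.1661] [0.4352 0.4088 0.1652] 0.1656
92 293 348 [0.4303 0.3698 0.1655] [0.4381 0.4083 0.1652] 0.1657
96 293 348 [0.4332 0.3692 0.1662] [0.4408 0.4079 0.163 ] 0.1655
100 292 347 [0.4359 0.3679 0.1663] [0.4437 0.4064 0.1647] 0.1658
104 292 348 [0.4388 0.3673 0.1661] [0.4467 0.4065 0.1654] 0.1685
108 292 348 [0.4416 0.3667 0.1651] [0.4495 0.4061 0.1634] 0.1698
112 292 348 [0.4444 0.3661 0.1653] [0.4524 0.4054 0.1643] 0.166
116 292 348 [0.4474 0.3656 0.1677] [0.4553 0.405  0.1632] 0.1662
120 292 348 
[... 490 characters left out ...]
0008 -0.0001 -0.0003 -0.0001 -0.0006 -0.0006 -0.0006
 -0.0008 -0.0012 -0.0013 -0.0015 -0.0016]
col c [0.53022877 0.36885519] 3430 [-0.0013 -0.0008 -0.0014 -0.0013 -0.0005 -0.0005 -0.001  -0.0006 -0.0003
 -0.0006 -0.0005 -0.0001 -0.0001 -0.     -0.     -0.0001  0.      0.
 -0.0003 -0.0002  0.     -0.0003 -0.0005 -0.0009 -0.0013 -0.0011 -0.0008
 -0.0006 -0.0016 -0.0021]
hook dir 168.2845514715958
hook dir 168.33258371109162
hook dir 168.03344334867282
s red 20 245.5 254.4 [0.44482633 0.38138634 0.00443168] [0.43867039 0.37604729 0.01      ]
scene base c [0.52400221 0.36237859]
scene hook 75 [0.42665193 0.38019861 0.1609533 ] [0.3996199  0.35750679 0.15024071] [0.45171629 0.40932269 0.16686586]
```

Axis is (0.530, 0.369) and the hook direction 168.4°. The mark estimates average about 169.4°, so I'll nudge about 0.9° more and release.

Request:
servo_tool(
  moves=[
    [255, [0, 0, 0], -0.018],
    [255, [0, 0, 0], 0],
    [255, [0, 0, 0], 0],
    [120, [0, 0, 0], 0],
    [60, [0, 0, 0], 0],
    [0, [0, 0, 0], 0],
    [0, [0, 0, 0], 0],
    [0, [0, 0, 0], 0],
  ],
)

```text
time: 9.88
tool_pos: [0.5327, 0.3708, 0.3159]
tcp_rot: [-0.283, -3.116, -0.006]
wrist_force: [0.2, 0.4, 0.4]
width: 0.9
```

Request:
servo_tool(
  moves=[
    [0, [0, 0, -0.015], 0],
    [0, [0, 0, -0.03], 0],
    [0, [0.01, 0, -0.03], 0],
    [0, [0.02, 0, -0.03], 0],
    [0, [0, -0.03, -0.01], 0],
    [0, [0, -0.035, 0], 0],
    [0, [0, -0.035, 0], 0],
    [0, [0, -0.01, 0], 0],
  ],
)

```text
time: 10.55
tool_pos: [0.4826, 0.2677, 0.4345]
tcp_rot: [-0.273, -3.114, -0.004]
wrist_force: [1.5, 0.2, -0.1]
width: 1.0
```

```bash
python3 - <<'E'
from h import *
goto(.58,0,.45,79)
grab('wrist','w4')
E
```

```text
t 10.55 pos [0.4826 0.2677 0.4345] yaw_y 79.96 tilt z [-0.0157  0.0039 -0.9999] q6 -0.941 F [ 1.5  0.2 -0.1] w 1.0
tool shift [-0.1422 -0.2466 -0.0181] turn 0.0168
```

View pics/w4.png

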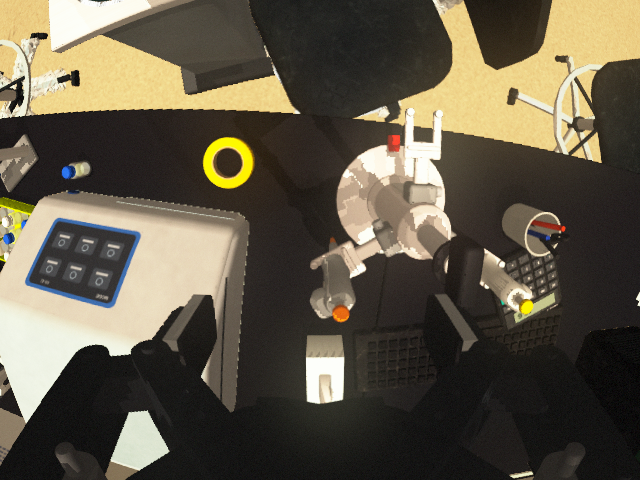

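The red mark is now visible at (394,143) and the fork at (423,135).

```bash
python3 - <<'E'
from h import *
from scipy.optimize import least_squares
w=L('w4');P=wpts(w);z=P[...,2];px=w['pixels'];v,u=np.mgrid[:480,:640]
h=cv2.cvtColor(px,cv2.COLOR_RGB2HSV)
def fitc(q,r):
    H=cv2.convexHull((q*1000).astype(np.float32))[:,0]/1000
    f=least_squares(lambda p:np.hypot(H[:,0]-p[0],H[:,1]-p[1])-r,[.529,.369],loss='soft_l1',f_scale=.001);return f.x,np.abs(f.fun).mean()
r=((h[...,0]<8)|(h[...,0]>172))&(h[...,1]>150)&(h[...,2]>90)&(v>125)&(v<165)&(u>375)&(u<410)
print('red',r.sum(),np.median(P[r],0),P[r].min(0),P[r].max(0))
b=(z>.006)&(z<.022)&(px.min(-1)>90)&(v>135)&(v<260)&(u>325)&(u<450);c,e=fitc(P[b][:,:2],.085);print('base c',c,e)
b=(abs(z-.198)<.006)&(v>190)&(v<270)&(u>370)&(u<470)&(px.min(-1)>90);c2,e=fitc(P[b][:,:2],.030);print('col c',c2,e,b.sum())
q=np.median(P[r],0)
for cc in(c,c2):print('mark dir',np.degrees(np.arctan2(q[1]-cc[1],q[0]-cc[0])),np.hypot(*(q[:2]-cc)))
k=(z>.155)&(z<.18)&(px.min(-1)>100)&(v>100)&(v<160)&(u>395)&(u<450)
mid=[]
for vv in range(112,158,3):
    uu=np.nonzero(k[vv])[0]
    if len(uu)>2:
        a,bb=P[vv,uu.min()],P[vv,uu.max()]
        if .034<np.hypot(*(a-bb)[:2])<.044: mid.append((a+bb)/2)
mid=np.array(mid);print(mid.round(4));m=mid.mean(0)
for cc in(c,c2):print('hook dir',np.degrees(np.arctan2(m[1]-cc[1],m[0]-cc[0])))
rect=cv2.minAreaRect((P[k][:,:2]*1000).astype(np.float32));print(rect)
for n,lo,hi in(('orange',5,16),('yellow',22,32)):
    kk=(h[...,0]>lo)&(h[...,0]<hi)&(h[...,1]>150)&(z>.24)&(z<.3);print(n,kk.sum(),np.median(P[kk],0))
E
```

```text
red 184 [0.44379762 0.38354369 0.011153  ] [0.41215177 0.2782377  0.00050489] [0.45754731 0.39564286 0.55446346]
base c [0.53026601 0.36921155] 0.000719164275594519
col c [0.53034884 0.36850901] 0.0008835363831501144 1601
mark dir 170.58878464424387 0.08764811520279842
mark dir 170.14557034834104 0.08784734033344098
[[0.4074 0.3912 0.1681]
 [0.4104 0.3906 0.1663]
 [0.4136 0.3903 0.1642]
 [0.4167 0.3886 0.1663]
 [0.42   0.389  0.1648]
 [0.4232 0.3889 0.1636]
 [0.4264 0.3882 0.1641]
 [0.4294 0.3865 0.1666]
 [0.4326 0.3863 0.1654]
 [0.4358 0.3857 0.1662]
 [0.439  0.3854 0.1658]
 [0.4421 0.3844 0.1654]
 [0.4454 0.3837 0.1639]
 [0.4487 0.3835 0.163 ]
 [0.4518 0.3827 0.1643]
 [0.455  0.3822 0.1642]]
hook dir 169.99606163803506
hook dir 169.6114401105992
((430.93865966796875, 386.7886962890625), (41.49437713623047, 54.4066162109375), 79.4063949584961)
orange 189 [0.56262053 0.27038417 0.26993586]
yellow 134 [0.59771795 0.44769885 0.27025638]
```

Hook at about 169.8°, mark at about 170.3°, so they align within 1°. Heading to the stand, turning on the way.

```bash
cat >> h.py <<'E'
def plan(wps,n,turn):
    """ideal rows: positions along a spline, turn per row; prints tool-frame shifts"""
    from scipy.interpolate import CubicSpline
    s,R=pose();p=s['tool_pos'];W=np.vstack([p,wps]);d=np.r_[0,np.cumsum(np.linalg.norm(np.diff(W,axis=0),axis=1))]
    X=CubicSpline(d/d[-1],W)(np.linspace(0,1,n+1))
    yaw=np.arctan2(R[1,1],R[0,1])
    for i in range(n):
        D=X[i+1]-X[i];y=np.array([np.cos(yaw),np.sin(yaw)]);x=np.array([-np.sin(yaw),np.cos(yaw)])
        print(i,[round(D[:2]@x,3),round(D[:2]@y,3),round(-D[2],3)],round(turn/n,3),X[i+1].round(2));yaw-=turn/n
E
python3 - <<'E'
from h import *
plan([[.49,0.02,.43],[.40,-.22,.40],[.338,-.30,.37]],32,4.0)
E
```

```text
0 [np.float64(-0.007), np.float64(-0.018), np.float64(0.0)] 0.125 [0.49 0.25 0.43]
1 [np.float64(-0.009), np.float64(-0.017), np.float64(0.0)] 0.125 [0.49 0.23 0.43]
2 [np.float64(-0.01), np.float64(-0.016), np.float64(0.0)] 0.125 [0.49 0.21 0.43]
3 [np.float64(-0.012), np.float64(-0.015), np.float64(0.0)] 0.125 [0.5  0.19 0.43]
4 [np.float64(-0.013), np.float64(-0.014), np.float64(0.0)] 0.125 [0.5  0.17 0.43]
5 [np.float64(-0.015), np.float64(-0.013), np.float64(0.0)] 0.125 [0.5  0.15 0.43]
6 [np.float64(-0.016), np.float64(-0.011), np.float64(0.0)] 0.125 [0.5  0.13 0.43]
7 [np.float64(-0.017), np.float64(-0.01), np.float64(0.0)] 0.125 [0.5  0.12 0.43]
8 [np.float64(-0.018), np.float64(-0.008), np.float64(0.0)] 0.125 [0.5  0.1  0.43]
9 [np.float64(-0.018), np.float64(-0.006), np.float64(0.0)] 0.125 [0.5  0.08 0.43]
10 [np.float64(-0.019), np.float64(-0.005), np.float64(0.0)] 0.125 [0.5  0.06 0.43]
11 [np.float64(-0.019), np.float64(-0.003), np.float64(0.001)] 0.125 [0.49 0.04 0.43]
12 [np.float64(-0.019), np.float64(-0.001), np.float64(0.001)] 0.125 [0.49 0.02 0.43]
13 [np.float64(-
[... 946 characters left out ...]

24 [np.float64(-0.008), np.float64(0.017), np.float64(0.004)] 0.125 [ 0.41 -0.2   0.41]
25 [np.float64(-0.007), np.float64(0.017), np.float64(0.004)] 0.125 [ 0.4  -0.21  0.4 ]
26 [np.float64(-0.005), np.float64(0.018), np.float64(0.004)] 0.125 [ 0.39 -0.23  0.4 ]
27 [np.float64(-0.003), np.float64(0.018), np.float64(0.005)] 0.125 [ 0.38 -0.24  0.39]
28 [np.float64(-0.002), np.float64(0.018), np.float64(0.005)] 0.125 [ 0.37 -0.26  0.39]
29 [np.float64(-0.0), np.float64(0.018), np.float64(0.006)] 0.125 [ 0.36 -0.27  0.38]
30 [np.float64(0.001), np.float64(0.018), np.float64(0.006)] 0.125 [ 0.35 -0.29  0.38]
31 [np.float64(0.003), np.float64(0.018), np.float64(0.006)] 0.125 [ 0.34 -0.3   0.37]
```

Request:
servo_tool(
  moves=[
    [0, [-0.007, -0.018, 0], 0.12],
    [0, [-0.009, -0.017, 0], 0.12],
    [0, [-0.01, -0.016, 0], 0.12],
    [0, [-0.012, -0.015, 0], 0.12],
    [0, [-0.013, -0.014, 0], 0.12],
    [0, [-0.015, -0.013, 0], 0.12],
    [0, [-0.016, -0.011, 0], 0.12],
    [0, [-0.017, -0.01, 0], 0.12],
  ],
)

```text
time: 11.27
tool_pos: [0.5001, 0.1151, 0.4318]
tcp_rot: [-1.726, -2.602, -0.003]
wrist_force: [0.0, -0.3, -0.4]
width: 1.0
```

Request:
servo_tool(
  moves=[
    [0, [-0.018, -0.008, 0], 0.12],
    [0, [-0.018, -0.006, 0], 0.12],
    [0, [-0.019, -0.005, 0], 0.12],
    [0, [-0.019, -0.003, 0], 0.12],
    [0, [-0.019, -0.001, 0], 0.12],
    [0, [-0.019, 0.001, 0], 0.12],
    [0, [-0.019, 0.003, 0], 0.12],
    [0, [-0.019, 0.005, 0], 0.12],
  ],
)

```text
time: 11.93
tool_pos: [0.4832, -0.0399, 0.4267]
tcp_rot: [-2.758, -1.454, 0.01]
wrist_force: [0.6, 0.3, 1.0]
width: 1.002
```

```bash
python3 - <<'E'
from h import *
goto(.338,-.30,.37,-152)
plan([[.40,-.22,.40],[.338,-.314,.37]],16,2.2)
E
```

```text
t 11.93 pos [ 0.4832 -0.0399  0.4267] yaw_y -34.42 tilt z [-0.0168  0.0177 -0.9997] q6 0.457 F [0.6 0.3 1. ] w 1.002
tool shift [-0.2969  0.0286  0.0545] turn 2.0521
0 [np.float64(-0.019), np.float64(0.005), np.float64(0.001)] 0.138 [ 0.48 -0.06  0.43]
1 [np.float64(-0.019), np.float64(0.007), np.float64(0.002)] 0.138 [ 0.47 -0.08  0.42]
2 [np.float64(-0.018), np.float64(0.009), np.float64(0.002)] 0.138 [ 0.46 -0.1   0.42]
3 [np.float64(-0.016), np.float64(0.011), np.float64(0.002)] 0.138 [ 0.45 -0.11  0.42]
4 [np.float64(-0.015), np.float64(0.013), np.float64(0.002)] 0.138 [ 0.45 -0.13  0.42]
5 [np.float64(-0.013), np.float64(0.015), np.float64(0.003)] 0.138 [ 0.44 -0.15  0.41]
6 [np.float64(-0.011), np.float64(0.016), np.float64(0.003)] 0.138 [ 0.43 -0.17  0.41]
7 [np.float64(-0.009), np.float64(0.017), np.float64(0.003)] 0.138 [ 0.42 -0.18  0.41]
8 [np.float64(-0.007), np.float64(0.018), np.float64(0.004)] 0.138 [ 0.41 -0.2   0.4 ]
9 [np.float64(-0.005), np.float64(0.019), np.float64(0.004)] 0.138 [ 0.4  -0.22  0.4 ]
10 [np.float64(-0.002), np.float64(0.019), np.float64(0.004)] 0.138 [ 0.39 -0.23  0.4 ]
11 [np.float64(-0.0), np.float64(0.019), np.float64(0.005)] 0.138 [ 0.38 -0.25  0.39]
12 [np.float64(0.002), np.float64(0.019), np.float64(0.005)] 0.138 [ 0.37 -0.27  0.39]
13 [np.float64(0.004), np.float64(0.019), np.float64(0.005)] 0.138 [ 0.36 -0.28  0.38]
14 [np.float64(0.006), np.float64(0.018), np.float64(0.006)] 0.138 [ 0.35 -0.3   0.38]
15 [np.float64(0.009), np.float64(0.017), np.float64(0.006)] 0.138 [ 0.34 -0.31  0.37]
```

Request:
servo_tool(
  moves=[
    [0, [-0.019, 0.005, 0.001], 0.124],
    [0, [-0.019, 0.007, 0.001], 0.124],
    [0, [-0.018, 0.009, 0.001], 0.124],
    [0, [-0.017, 0.01, 0.001], 0.124],
    [0, [-0.016, 0.012, 0.001], 0.124],
    [0, [-0.014, 0.014, 0.002], 0.124],
    [0, [-0.013, 0.015, 0.002], 0.124],
    [0, [-0.011, 0.016, 0.002], 0.124],
  ],
)

```text
time: 12.6
tool_pos: [0.4195, -0.1874, 0.4113]
tcp_rot: [-3.119, 0.047, 0.024]
wrist_force: [-0.4, -0.2, 0.5]
width: 0.996
```

```bash
python3 - <<'E'
from h import *
goto(.338,-.30,.37,-152)
plan([[.37,-.26,.38],[.338,-.30,.36]],8,1.0)
E
```

```text
t 12.6 pos [ 0.4195 -0.1874  0.4113] yaw_y -91.74 tilt z [-0.0151  0.0227 -0.9996] q6 1.117 F [-0.4 -0.2  0.5] w 0.996
tool shift [-0.0774  0.1159  0.0399] turn 1.0517
0 [np.float64(-0.009), np.float64(0.015), np.float64(0.006)] 0.125 [ 0.41 -0.2   0.41]
1 [np.float64(-0.007), np.float64(0.016), np.float64(0.006)] 0.125 [ 0.4  -0.22  0.4 ]
2 [np.float64(-0.005), np.float64(0.017), np.float64(0.006)] 0.125 [ 0.39 -0.23  0.39]
3 [np.float64(-0.004), np.float64(0.017), np.float64(0.006)] 0.125 [ 0.38 -0.25  0.39]
4 [np.float64(-0.002), np.float64(0.017), np.float64(0.006)] 0.125 [ 0.37 -0.26  0.38]
5 [np.float64(0.0), np.float64(0.017), np.float64(0.007)] 0.125 [ 0.36 -0.27  0.37]
6 [np.float64(0.002), np.float64(0.017), np.float64(0.007)] 0.125 [ 0.35 -0.29  0.37]
7 [np.float64(0.004), np.float64(0.017), np.float64(0.007)] 0.125 [ 0.34 -0.3   0.36]
```

Request:
servo_tool(
  moves=[
    [0, [-0.009, 0.015, 0.004], 0.125],
    [0, [-0.007, 0.016, 0.004], 0.125],
    [0, [-0.005, 0.017, 0.004], 0.125],
    [0, [-0.004, 0.017, 0.004], 0.125],
    [0, [-0.002, 0.017, 0.004], 0.125],
    [0, [0, 0.017, 0.004], 0.125],
    [0, [0.002, 0.017, 0.004], 0.12],
    [0, [0.003, 0.01, 0.004], 0.1],
  ],
)

```text
time: 13.27
tool_pos: [0.3446, -0.2992, 0.3747]
tcp_rot: [-2.733, 1.514, 0.036]
wrist_force: [0.3, -0.5, -0.6]
width: 1.0
```

```bash
python3 - <<'E'
from h import *
goto(.338,-.314,.37,-152)
grab('wrist','w5');grab('top','t5');grab('scene','s5')
goto(.338,-.314,.37,-152)
E
```

```text
t 13.27 pos [ 0.3446 -0.2992  0.3747] yaw_y -147.99 tilt z [-0.0116  0.026  -0.9996] q6 1.805 F [ 0.3 -0.5 -0.6] w 1.0
tool shift [0.0092 0.0135 0.0044] turn 0.07
t 13.42 pos [ 0.345  -0.2983  0.3746] yaw_y -147.53 tilt z [-0.0119  0.0273 -0.9996] q6 1.798 F [ 0.7 -0.2  0.5] w 1.002
tool shift [0.0097 0.0143 0.0042] turn 0.0779
```

View pics/w5.png

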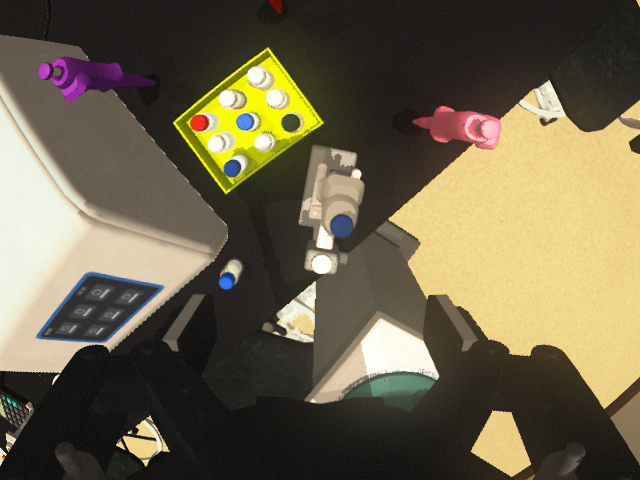

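View pics/t5.png

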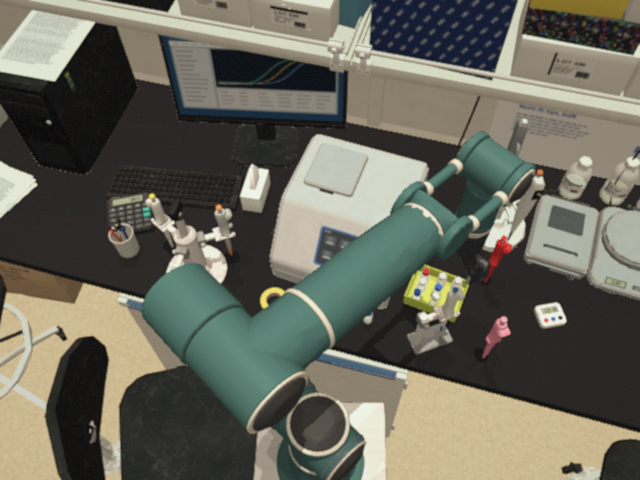

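The wrist view has the button at (342,225), the post top at (321,264) and the foot at (330,190). Measuring the stand's direction and the pipette axis.

```bash
python3 - <<'E'
from h import *
w=L('w5');P=wpts(w);z=P[...,2];px=w['pixels'];v,u=np.mgrid[:480,:640];h=cv2.cvtColor(px,cv2.COLOR_RGB2HSV)
k=(h[...,0]>100)&(h[...,0]<125)&(h[...,1]>110)&(abs(u-342)<18)&(abs(v-225)<18)&(z>.25);b=np.median(P[k],0);print('btn',k.sum(),b,wray(w,u[k].mean(),v[k].mean(),.269))
k=(abs(z-.169)<.006)&(abs(u-321)<20)&(abs(v-264)<18)&(px.min(-1)>120);p=P[k].mean(0);print('post',k.sum(),p,P[k].min(0),P[k].max(0))
d=p-b;print('dir',np.degrees(np.arctan2(d[1],d[0])),np.hypot(*d[:2]))
k=(z>.003)&(z<.02)&(u>295)&(u<362)&(v>140)&(v<232)&(px.min(-1)>60);print('foot',k.sum(),cv2.minAreaRect((P[k][:,:2]*1000).astype(np.float32)))
k=(z>.145)&(z<.172)&(u>300)&(u<370)&(v>160)&(v<275);print('fork etc',k.sum(),cv2.minAreaRect((P[k][:,:2]*1000).astype(np.float32)))
k=(z>.2)&(z<.262)&(u>310)&(u<375)&(v>160)&(v<245);print('body',k.sum(),np.median(P[k],0),cv2.minAreaRect((P[k][:,:2]*1000).astype(np.float32)))
cv2.imwrite('pics/w5c.png',cv2.resize(px[135:285,270:400,::-1],None,fx=5,fy=4,interpolation=cv2.INTER_CUBIC))
# top camera button
t=L('t5');ht=cv2.cvtColor(t['pixels'],cv2.COLOR_RGB2HSV);PT=pts(t)
k=(ht[...,0]>100)&(ht[...,0]<125)&(ht[...,1]>110)&(PT[...,2]>.22)&(PT[...,2]<.3)&(PT[...,1]<-.25);print('top btn',k.sum(),PT[k][:3])
E
```

```text
btn 392 [ 0.33732033 -0.31480599  0.27007749] [ 0.33713654 -0.31452756  0.269     ]
post 585 [ 0.31306062 -0.25170237  0.16905273] [ 0.29590144 -0.2637846   0.16409576] [ 0.32867141 -0.23774178  0.17371929]
dir 111.02887686466015 0.0676062145079404
foot 1541 ((326.32354736328125, -288.0760192871094), (60.60558319091797, 110.13595581054688), 21.40536117553711)
fork etc 1902 ((326.14990234375, -289.3993225097656), (42.765228271484375, 103.23539733886719), 25.166547775268555)
body 1703 [ 0.3433163  -0.32532703  0.24120792] ((339.69219970703125, -319.719482421875), (28.89833641052246, 41.2563362121582), 21.587181091308594)
top btn 12 [[ 0.33728099 -0.31056072  0.26413437]
 [ 0.33730838 -0.31289987  0.26415291]
 [ 0.33441227 -0.31404838  0.26959703]]
```

View pics/w5c.png

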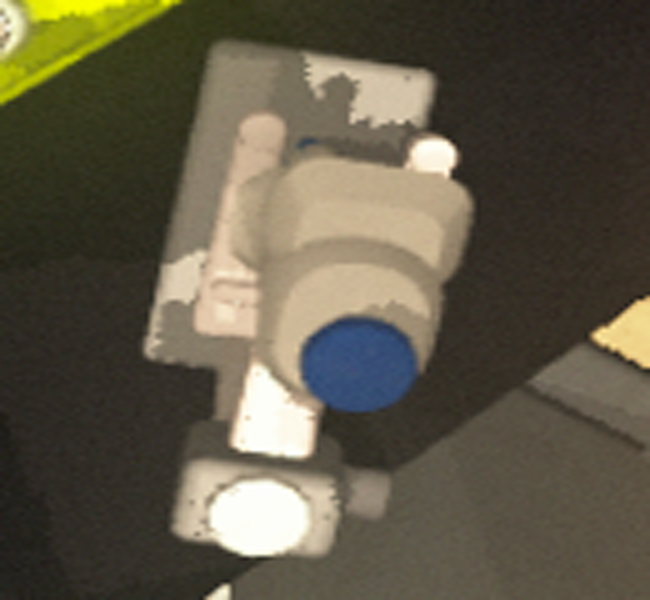

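Request:
servo_tool(
  moves=[
    [0, [0.005, 0.007, 0.002], 0.1],
    [0, [0.004, 0.007, 0.002], 0.09],
    [0, [0, 0, 0.008], 0],
    [0, [0, 0, 0.01], 0],
    [0, [0, 0, 0.01], 0],
    [0, [0, 0, 0.008], 0],
    [0, [0, 0, 0], 0],
    [0, [0, 0, 0], 0],
  ],
)

```text
time: 14.08
tool_pos: [0.3421, -0.3074, 0.331]
tcp_rot: [-2.599, 1.727, 0.037]
wrist_force: [0.6, -0.4, 1.6]
width: 1.001
```

```bash
python3 - <<'E'
from h import *
goto(.3372,-.3147,.239,-158.7)
E
```

```text
t 14.08 pos [ 0.3421 -0.3074  0.331 ] yaw_y -157.22 tilt z [-0.0082  0.0306 -0.9995] q6 1.944 F [ 0.6 -0.4  1.6] w 1.001
tool shift [0.0077 0.0077 0.0917] turn 0.0258
```

Request:
servo_tool(
  moves=[
    [0, [0.003, 0.003, 0.008], 0.025],
    [0, [0.003, 0.003, 0.01], 0],
    [0, [0.002, 0.002, 0.012], 0],
    [0, [0, 0, 0.012], 0],
    [0, [0, 0, 0.01], 0],
    [0, [0, 0, 0], 0],
    [0, [0, 0, 0], 0],
    [0, [0, 0, 0], 0],
  ],
)

```text
time: 14.75
tool_pos: [0.3361, -0.3164, 0.2716]
tcp_rot: [-2.576, 1.761, 0.041]
wrist_force: [-0.2, -0.1, -0.8]
width: 0.998
```

```bash
python3 - <<'E'
from h import *
goto(.3372,-.3147,.239,-158.7)
grab('wrist','w6')
E
```

```text
t 14.75 pos [ 0.3361 -0.3164  0.2716] yaw_y -158.72 tilt z [-0.0098  0.0326 -0.9994] q6 1.946 F [-0.2 -0.1 -0.8] w 0.998
tool shift [-0.     -0.0016  0.0327] turn -0.0004
```

View pics/w6.png

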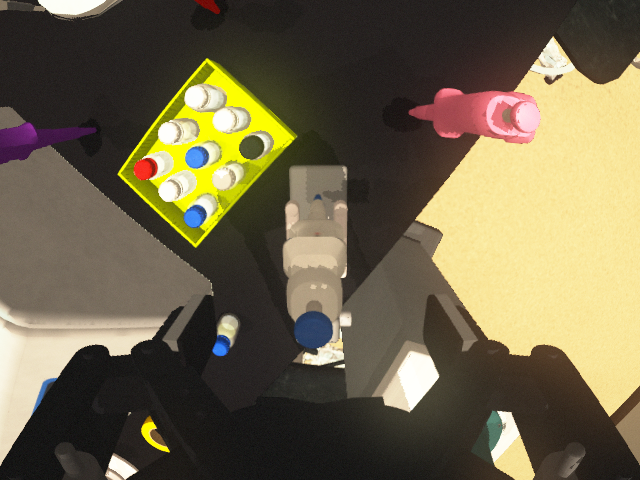

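Aligned, with the button at (314,330) between the pads. Descend and close.

Request:
servo_tool(
  moves=[
    [0, [0, -0.001, 0.012], 0],
    [0, [0, 0, 0.012], 0],
    [0, [0, 0, 0.008], 0],
    [0, [0, 0, 0.001], 0],
    [60, [0, 0, 0], 0],
    [90, [0, 0, 0], 0],
    [110, [0, 0, 0], 0],
    [120, [0, 0, 0], 0],
  ],
  newtons=40,
)

```text
time: 15.47
tool_pos: [0.3378, -0.3154, 0.2368]
tcp_rot: [-2.577, 1.76, 0.037]
wrist_force: [0.2, 0.3, 0.3]
width: 0.533
```

```bash
python3 - <<'E'
from h import *
goto(.3372,-.3147,.239,-158.7)
E
```

```text
t 15.47 pos [ 0.3378 -0.3154  0.2368] yaw_y -158.68 tilt z [-0.0076  0.0303 -0.9995] q6 1.948 F [0.2 0.3 0.3] w 0.533
tool shift [-0.0009  0.0003 -0.0022] turn 0.0003
```

Request:
servo_tool(
  moves=[
    [150, [0, 0, -0.001], 0],
    [180, [0, 0, 0], 0],
    [220, [0, 0, 0], 0],
    [255, [0, 0, 0], 0],
    [255, [0, 0, 0], 0],
    [255, [0, 0, 0], 0],
    [255, [0, 0, 0], 0],
    [255, [0, 0, 0], 0],
  ],
  newtons=40,
)

```text
time: 16.13
tool_pos: [0.3381, -0.3159, 0.239]
tcp_rot: [-2.577, 1.761, 0.033]
wrist_force: [-0.2, 0.5, -0.5]
width: 0.277
```

```bash
python3 - <<'E'
from h import *
goto(.3372,-.3147,.239,-158.7)
E
```

```text
t 16.13 pos [ 0.3381 -0.3159  0.239 ] yaw_y -158.69 tilt z [-0.0061  0.0287 -0.9996] q6 1.948 F [-0.2  0.5 -0.5] w 0.277
tool shift [-0.0015  0.0004  0.0001] turn 0.0002
```

Gripped at 0.277, about 23.5 mm. Lift straight up.

Request:
servo_tool(
  moves=[
    [255, [0, 0, -0.005], 0],
    [255, [0, 0, -0.01], 0],
    [255, [0, 0, -0.02], 0],
    [255, [0, 0, -0.025], 0],
    [255, [0, 0, -0.025], 0],
    [255, [0, 0, -0.03], 0],
    [255, [0, 0, -0.03], 0],
    [255, [0, 0, -0.03], 0],
  ],
)

```text
time: 16.8
tool_pos: [0.3363, -0.3181, 0.4164]
tcp_rot: [-2.574, 1.759, 0.058]
wrist_force: [0.5, -0.7, 0.0]
width: 0.278
```

```bash
python3 - <<'E'
from h import *
goto(.427,.3876,.42,79.7)
plan([[.41,-.17,.48],[.44,0.03,.48],[.46,0.2,.46],[.427,.3876,.43]],32,-4.0)
E
```

```text
t 16.8 pos [ 0.3363 -0.3181  0.4164] yaw_y -158.68 tilt z [-0.0173  0.0402 -0.999 ] q6 1.948 F [ 0.5 -0.7  0. ] w 0.278
tool shift [-0.624  -0.3411  0.0232] turn 2.1226
0 [np.float64(-0.011), np.float64(-0.019), np.float64(-0.013)] -0.125 [ 0.35 -0.3   0.43]
1 [np.float64(-0.01), np.float64(-0.02), np.float64(-0.012)] -0.125 [ 0.36 -0.28  0.44]
2 [np.float64(-0.009), np.float64(-0.02), np.float64(-0.01)] -0.125 [ 0.37 -0.26  0.45]
3 [np.float64(-0.008), np.float64(-0.02), np.float64(-0.009)] -0.125 [ 0.38 -0.25  0.46]
4 [np.float64(-0.006), np.float64(-0.021), np.float64(-0.007)] -0.125 [ 0.39 -0.23  0.47]
5 [np.float64(-0.005), np.float64(-0.021), np.float64(-0.006)] -0.125 [ 0.4  -0.2   0.47]
6 [np.float64(-0.003), np.float64(-0.022), np.float64(-0.005)] -0.125 [ 0.41 -0.18  0.48]
7 [np.float64(-0.002), np.float64(-0.022), np.float64(-0.003)] -0.125 [ 0.41 -0.16  0.48]
8 [np.float64(0.0), np.float64(-0.023), np.float64(-0.002)] -0.125 [ 0.42 -0.14  0.48]
9 [np.float64(0.002), np.float64(-0.023), np.float64(-0.002)] -0.125 [ 0.42 -0.12  0.49]
10 [np.float64(0.005), np.float64(-0.023
[... 1149 characters left out ...]
-0.125 [0.46 0.21 0.46]
24 [np.float64(0.022), np.float64(0.006), np.float64(0.003)] -0.125 [0.46 0.23 0.46]
25 [np.float64(0.021), np.float64(0.007), np.float64(0.003)] -0.125 [0.46 0.25 0.45]
26 [np.float64(0.021), np.float64(0.009), np.float64(0.004)] -0.125 [0.46 0.27 0.45]
27 [np.float64(0.02), np.float64(0.01), np.float64(0.004)] -0.125 [0.46 0.3  0.45]
28 [np.float64(0.02), np.float64(0.012), np.float64(0.004)] -0.125 [0.45 0.32 0.44]
29 [np.float64(0.019), np.float64(0.013), np.float64(0.004)] -0.125 [0.44 0.34 0.44]
30 [np.float64(0.019), np.float64(0.014), np.float64(0.004)] -0.125 [0.44 0.36 0.43]
31 [np.float64(0.019), np.float64(0.016), np.float64(0.004)] -0.125 [0.43 0.39 0.43]
```

Request:
servo_tool(
  moves=[
    [255, [-0.011, -0.019, -0.015], -0.12],
    [255, [-0.01, -0.02, -0.014], -0.12],
    [255, [-0.009, -0.02, -0.012], -0.12],
    [255, [-0.008, -0.02, -0.01], -0.12],
    [255, [-0.006, -0.021, -0.009], -0.12],
    [255, [-0.005, -0.021, -0.008], -0.12],
    [255, [-0.003, -0.022, -0.006], -0.12],
    [255, [-0.002, -0.022, -0.004], -0.12],
  ],
)

```text
time: 17.47
tool_pos: [0.4151, -0.1629, 0.5209]
tcp_rot: [-3.101, 0.323, 0.002]
wrist_force: [0.4, 0.1, -0.7]
width: 0.276
```

```bash
python3 - <<'E'
from h import *
goto(.427,.3876,.42,79.7)
plan([[.44,0.03,.485],[.46,0.2,.47],[.427,.3876,.44]],24,-3.0)
E
```

```text
t 17.47 pos [ 0.4151 -0.1629  0.5209] yaw_y -101.9 tilt z [ 0.0011  0.0239 -0.9997] q6 1.336 F [ 0.4  0.1 -0.7] w 0.276
tool shift [-0.1014 -0.5386  0.114 ] turn 3.1138
0 [np.float64(-0.004), np.float64(-0.022), np.float64(0.006)] -0.125 [ 0.42 -0.14  0.51]
1 [np.float64(-0.0), np.float64(-0.023), np.float64(0.006)] -0.125 [ 0.42 -0.12  0.51]
2 [np.float64(0.003), np.float64(-0.023), np.float64(0.005)] -0.125 [ 0.42 -0.1   0.5 ]
3 [np.float64(0.007), np.float64(-0.022), np.float64(0.004)] -0.125 [ 0.42 -0.07  0.5 ]
4 [np.float64(0.01), np.float64(-0.021), np.float64(0.004)] -0.125 [ 0.43 -0.05  0.5 ]
5 [np.float64(0.013), np.float64(-0.02), np.float64(0.003)] -0.125 [ 0.43 -0.03  0.49]
6 [np.float64(0.015), np.float64(-0.018), np.float64(0.003)] -0.125 [ 0.43 -0.    0.49]
7 [np.float64(0.017), np.float64(-0.016), np.float64(0.003)] -0.125 [0.44 0.02 0.49]
8 [np.float64(0.019), np.float64(-0.013), np.float64(0.002)] -0.125 [0.44 0.04 0.48]
9 [np.float64(0.021), np.float64(-0.011), np.float64(0.002)] -0.125 [0.45 0.07 0.48]
10 [np.float64(0.022), np.float64(-0.009), np.float64(0.002)] 
[... 429 characters left out ...]
0.125 [0.46 0.21 0.47]
16 [np.float64(0.023), np.float64(0.005), np.float64(0.002)] -0.125 [0.46 0.23 0.47]
17 [np.float64(0.022), np.float64(0.007), np.float64(0.003)] -0.125 [0.46 0.25 0.46]
18 [np.float64(0.021), np.float64(0.009), np.float64(0.003)] -0.125 [0.46 0.27 0.46]
19 [np.float64(0.021), np.float64(0.01), np.float64(0.003)] -0.125 [0.45 0.3  0.46]
20 [np.float64(0.02), np.float64(0.012), np.float64(0.004)] -0.125 [0.45 0.32 0.45]
21 [np.float64(0.019), np.float64(0.013), np.float64(0.004)] -0.125 [0.44 0.34 0.45]
22 [np.float64(0.019), np.float64(0.014), np.float64(0.005)] -0.125 [0.44 0.37 0.45]
23 [np.float64(0.018), np.float64(0.016), np.float64(0.005)] -0.125 [0.43 0.39 0.44]
```

Request:
servo_tool(
  moves=[
    [255, [-0.004, -0.022, 0.003], -0.12],
    [255, [0, -0.023, 0.003], -0.12],
    [255, [0.003, -0.023, 0.003], -0.12],
    [255, [0.007, -0.022, 0.002], -0.12],
    [255, [0.01, -0.021, 0.002], -0.12],
    [255, [0.013, -0.02, 0.002], -0.12],
    [255, [0.015, -0.018, 0.001], -0.12],
    [255, [0.017, -0.016, 0.001], -0.12],
  ],
)

```text
time: 18.13
tool_pos: [0.436, 0.0304, 0.5198]
tcp_rot: [-2.887, -1.207, -0.035]
wrist_force: [0.6, -0.7, -1.4]
width: 0.277
```

```bash
python3 - <<'E'
from h import *
goto(.427,.3876,.42,79.7)
plan([[.46,0.2,.48],[.427,.385,.44]],16,-2.0)
E
```

```text
t 18.13 pos [0.436  0.0304 0.5198] yaw_y -44.61 tilt z [ 0.0158  0.0202 -0.9997] q6 0.779 F [ 0.6 -0.7 -1.4] w 0.277
tool shift [ 0.2454 -0.257   0.1069] turn -2.1696
0 [np.float64(0.02), np.float64(-0.011), np.float64(0.005)] -0.125 [0.44 0.05 0.51]
1 [np.float64(0.021), np.float64(-0.009), np.float64(0.005)] -0.125 [0.45 0.07 0.51]
2 [np.float64(0.021), np.float64(-0.007), np.float64(0.005)] -0.125 [0.45 0.1  0.5 ]
3 [np.float64(0.022), np.float64(-0.006), np.float64(0.005)] -0.125 [0.46 0.12 0.5 ]
4 [np.float64(0.022), np.float64(-0.004), np.float64(0.005)] -0.125 [0.46 0.14 0.49]
5 [np.float64(0.022), np.float64(-0.002), np.float64(0.005)] -0.125 [0.46 0.16 0.49]
6 [np.float64(0.022), np.float64(0.0), np.float64(0.005)] -0.125 [0.46 0.19 0.48]
7 [np.float64(0.022), np.float64(0.002), np.float64(0.005)] -0.125 [0.46 0.21 0.48]
8 [np.float64(0.022), np.float64(0.004), np.float64(0.005)] -0.125 [0.46 0.23 0.47]
9 [np.float64(0.021), np.float64(0.006), np.float64(0.005)] -0.125 [0.46 0.25 0.47]
10 [np.float64(0.021), np.float64(0.008), np.float64(0.005)] -0.125 [0.45 0.27 0.46]
11 [np.float64(0.02), np.float64(0.009), np.float64(0.005)] -0.125 [0.45 0.3  0.46]
12 [np.float64(0.02), np.float64(0.011), np.float64(0.005)] -0.125 [0.45 0.32 0.45]
13 [np.float64(0.019), np.float64(0.013), np.float64(0.005)] -0.125 [0.44 0.34 0.45]
14 [np.float64(0.018), np.float64(0.015), np.float64(0.005)] -0.125 [0.43 0.36 0.44]
15 [np.float64(0.017), np.float64(0.016), np.float64(0.005)] -0.125 [0.43 0.38 0.44]
```

Request:
servo_tool(
  moves=[
    [255, [0.02, -0.011, 0.004], -0.122],
    [255, [0.021, -0.009, 0.004], -0.122],
    [255, [0.021, -0.007, 0.004], -0.122],
    [255, [0.022, -0.006, 0.004], -0.122],
    [255, [0.022, -0.004, 0.004], -0.122],
    [255, [0.022, -0.002, 0.004], -0.122],
    [255, [0.022, 0, 0.004], -0.122],
    [255, [0.022, 0.002, 0.004], -0.122],
  ],
)

```text
time: 18.8
tool_pos: [0.4588, 0.2173, 0.5013]
tcp_rot: [1.958, 2.447, 0.053]
wrist_force: [0.2, -0.4, -1.2]
width: 0.274
```

```bash
python3 - <<'E'
from h import *
goto(.427,.3876,.42,79.7)
plan([[.45,0.3,.46],[.427,.38,.44]],8,-1.0)
E
```

```text
t 18.8 pos [0.4588 0.2173 0.5013] yaw_y 12.67 tilt z [ 0.027   0.0219 -0.9994] q6 0.167 F [ 0.2 -0.4 -1.2] w 0.274
tool shift [0.1718 0.0038 0.0841] turn -1.17
0 [np.float64(0.019), np.float64(0.004), np.float64(0.012)] -0.125 [0.46 0.24 0.49]
1 [np.float64(0.019), np.float64(0.005), np.float64(0.011)] -0.125 [0.46 0.26 0.48]
2 [np.float64(0.019), np.float64(0.007), np.float64(0.009)] -0.125 [0.45 0.28 0.47]
3 [np.float64(0.019), np.float64(0.008), np.float64(0.008)] -0.125 [0.45 0.3  0.46]
4 [np.float64(0.018), np.float64(0.01), np.float64(0.007)] -0.125 [0.45 0.32 0.45]
5 [np.float64(0.018), np.float64(0.012), np.float64(0.006)] -0.125 [0.44 0.34 0.45]
6 [np.float64(0.017), np.float64(0.014), np.float64(0.005)] -0.125 [0.43 0.36 0.44]
7 [np.float64(0.016), np.float64(0.015), np.float64(0.004)] -0.125 [0.43 0.38 0.44]
```

Request:
servo_tool(
  moves=[
    [255, [0.019, 0.004, 0.01], -0.122],
    [255, [0.019, 0.005, 0.008], -0.122],
    [255, [0.019, 0.007, 0.008], -0.122],
    [255, [0.019, 0.008, 0.006], -0.122],
    [255, [0.018, 0.01, 0.006], -0.122],
    [255, [0.016, 0.011, 0.005], -0.122],
    [255, [0.012, 0.01, 0.004], -0.122],
    [255, [0.008, 0.006, 0.002], -0.122],
  ],
)

```text
time: 19.47
tool_pos: [0.4315, 0.3702, 0.4601]
tcp_rot: [0.54, 3.067, 0.047]
wrist_force: [0.5, -0.9, -1.2]
width: 0.277
```

Request:
servo_tool(
  moves=[
    [255, [0.002, 0.002, 0], -0.1],
    [255, [0, 0, 0], -0.04],
    [255, [0, 0, 0], 0],
    [255, [0, 0, 0], 0],
    [255, [0, 0, 0], 0],
    [255, [0, 0, 0], 0],
    [255, [0, 0, 0], 0],
    [255, [0, 0, 0], 0],
  ],
)

```text
time: 20.13
tool_pos: [0.4285, 0.3751, 0.4638]
tcp_rot: [0.307, 3.097, 0.046]
wrist_force: [-0.0, 0.8, -0.7]
width: 0.282
```

```bash
python3 - <<'E'
from h import *
goto(.427,.3876,.42,79.7)
grab('wrist','w7');grab('scene','s7');grab('top','t7')
c=L('s7');cv2.imwrite('pics/s7c.png',cv2.resize(c['pixels'][120:290,180:340,::-1],None,fx=4,fy=3.5,interpolation=cv2.INTER_CUBIC))
E
```

```text
t 20.13 pos [0.4285 0.3751 0.4638] yaw_y 78.71 tilt z [ 0.032   0.0268 -0.9991] q6 -0.699 F [-0.   0.8 -0.7] w 0.282
tool shift [0.0051 0.0106 0.0441] turn -0.0173
```

View pics/w7.png

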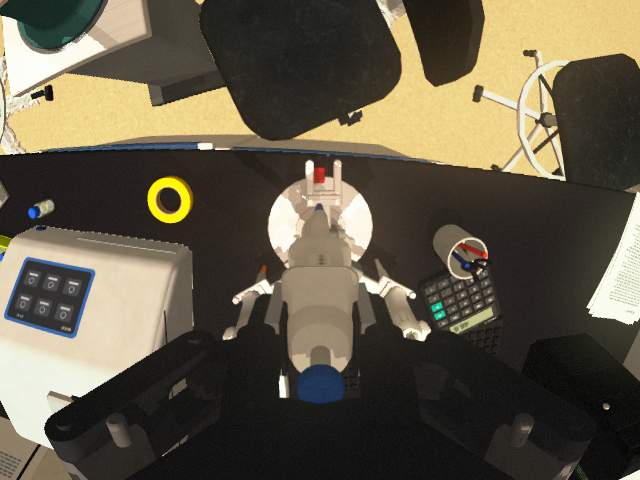

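View pics/s7c.png

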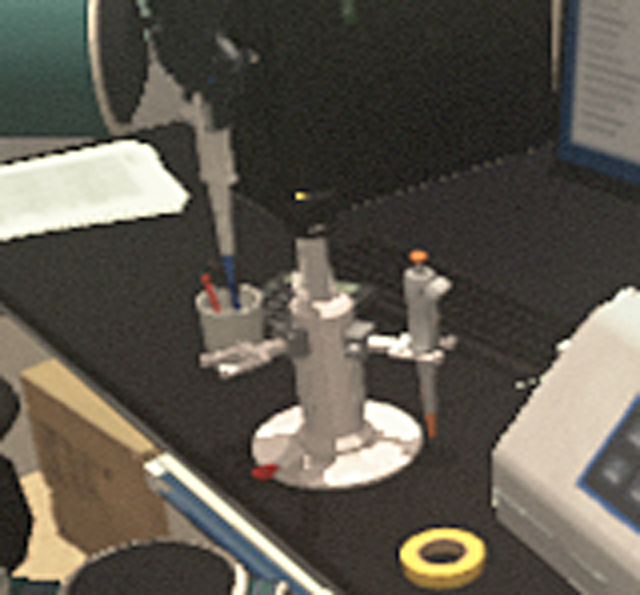

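```bash
cat >> h.py <<'E'
from scipy.spatial.transform import Rotation as Ro
Rp=Ro.from_rotvec([-2.577,1.761,.033]).as_matrix();tp=np.array([.3381,-.3159,.239])
COL=Rp.T@(np.array([.3374,-.3148,.155])-tp);TIP=Rp.T@(np.array([.3374,-.3148,.035])-tp);BTN=Rp.T@(np.array([.3374,-.3148,.269])-tp)
def wproj(c,X):
    p=c['R']@X+c['t'];r=np.arctan2(np.hypot(p[0],p[1]),p[2]);n=p[:2]/np.hypot(p[0],p[1]);K=c['intrinsics'];return r*K[0,0]*n+K[:2,2]
def pip():
    s,R=pose();return [s['tool_pos']+R@a for a in(COL,TIP,BTN)]
E
python3 - <<'E'
from h import *
c,t,b=pip();print('col',c.round(4),'tip',t.round(4),'btn',b.round(4),'axis',((b-t)/np.linalg.norm(b-t)).round(4))
w=L('w7');print('proj col,tip,btn',wproj(w,c),wproj(w,t),wproj(w,b))
px=w['pixels'];h=cv2.cvtColor(px,cv2.COLOR_RGB2HSV);v,u=np.mgrid[:480,:640];P=wpts(w);z=P[...,2]
k=(h[...,0]>100)&(h[...,0]<125)&(h[...,1]>90)&(abs(u-319)<15)&(abs(v-208)<15);print('tip pix',k.sum(),u[k].mean(),v[k].mean(),u[k].min(),u[k].max(),v[k].min(),v[k].max(),np.median(P[k],0))
k=(h[...,0]>100)&(h[...,0]<125)&(h[...,1]>90)&(abs(u-320)<30)&(v>360)&(v<405);print('btn pix',k.sum(),u[k].mean(),v[k].mean())
# fork
k=(abs(z-.166)<.008)&(px.min(-1)>100)&(v>150)&(v<205)&(u>295)&(u<350)
for vv in range(158,205,5):
    uu=np.nonzero(k[vv])[0]
    if len(uu): print(vv,uu.min(),uu.max(),P[vv,uu.min()].round(4),P[vv,uu.max()].round(4))
r=((h[...,0]<8)|(h[...,0]>172))&(h[...,1]>150)&(h[...,2]>90)&(abs(u-320)<15)&(abs(v-175)<15);print('red',r.sum(),np.median(P[r],0))
cv2.imwrite('pics/w7c.png',cv2.resize(px[150:300,250:390,::-1],None,fx=5,fy=4,interpolation=cv2.INTER_CUBIC))
s=L('s7');print('scene proj',proj(s,c),proj(s,t),proj(s,b)); hs=cv2.cvtColor(s['pixels'],cv2.COLOR_RGB2HSV)
k=(hs[...,0]>100)&(hs[...,0]<125)&(hs[...,1]>90)&(abs(u-237)<6)&(abs(v-198)<14);print('scene tip',k.sum(),u[k].mean(),v[k].min(),v[k].max(),np.median(u[k&(v>200)]))
E
```

```text
col [0.4301 0.3782 0.3797] tip [0.4306 0.3827 0.2598] btn [0.4296 0.374  0.4936] axis [-0.0044 -0.037   0.9993]
proj col,tip,btn [323.79271541 252.68185868] [322.88934916 203.80221696] [326.03985362 386.67657311]<stdin>:5: RuntimeWarning: Mean of empty slice.
  ret = ret.dtype.type(ret / rcount)
Traceback (most recent call last):
ValueError: zero-size array to reduction operation minimum which has no identity
```

```bash
python3 - <<'E'
from h import *
c,t,b=pip();w=L('w7');s,R=pose()
px=w['pixels'];h=cv2.cvtColor(px,cv2.COLOR_RGB2HSV);v,u=np.mgrid[:480,:640];P=wpts(w);z=P[...,2]
print(px[205:209,316:322].tolist())
k=(px[...,2].astype(int)>px[...,0].astype(int)+15)&(abs(u-319)<15)&(abs(v-208)<15);print('tip pix',k.sum(),u[k].mean() if k.any() else 0,v[k].mean() if k.any() else 0,np.median(P[k],0))
k=(px[...,2].astype(int)>px[...,0].astype(int)+25)&(abs(u-320)<35)&(v>355)&(v<410);print('btn pix',k.sum(),u[k].mean(),v[k].mean())
# stem/body centerline
for vv in (212,220,230,240,250,275,300,330,345):
    kk=(abs(u[vv]-322)<45)&(z[vv]>.25)&(px[vv].min(-1)>60);uu=u[vv][kk]
    if len(uu):print('row',vv,uu.min(),uu.max(),(uu.min()+uu.max())/2,np.median(z[vv][kk]).round(3))
for f in np.linspace(0,1,8):print('pred',f.round(2),wproj(w,t+(b-t)*f).round(1))
k=(abs(z-.166)<.008)&(px.min(-1)>100)&(v>150)&(v<205)&(u>295)&(u<350)
for vv in range(158,205,5):
    uu=np.nonzero(k[vv])[0]
    if len(uu): print(vv,uu.min(),uu.max(),P[vv,uu.min()].round(4),P[vv,uu.max()].round(4))
r=((h[...,0]<8)|(h[...,0]>172))&(h[...,1]>150)&(h[...,2]>90)&(abs(u-320)<15)&(abs(v-175)<15);print('red',r.sum(),np.median(P[r],0))
cv2.imwrite('pics/w7c.png',cv2.resize(px[150:300,250:390,::-1],None,fx=5,fy=4,interpolation=cv2.INTER_CUBIC))
q=L('s7');print('scene proj',proj(q,c),proj(q,t),proj(q,b))
E
```

```text
[[[135, 124, 116], [69, 69, 80], [69, 72, 83], [65, 65, 79], [68, 70, 83], [72, 73, 81]], [[82, 81, 87], [67, 69, 82], [70, 69, 83], [63, 64, 76], [70, 69, 84], [69, 67, 81]], [[69, 70, 80], [66, 68, 79], [68, 71, 81], [66, 67, 79], [66, 68, 79], [71, 71, 82]], [[69, 71, 85], [73, 72, 87], [70, 70, 81], [71, 71, 82], [68, 72, 82], [68, 71, 82]]]
tip pix 1 316.0 208.0 [0.4278253  0.37649009 0.28100053]
btn pix 1519 320.16655694535876 384.47136273864385
row 212 313 325 319.0 0.305
row 220 296 327 311.5 0.328
row 230 310 328 319.0 0.358
row 240 294 344 319.0 0.39
row 250 288 353 320.5 0.403
row 275 282 357 319.5 0.461
row 300 278 366 322.0 0.465
row 330 278 364 321.0 0.473
row 345 288 352 320.0 0.473
pred 0.0 [322.9 203.8]
pred 0.14 [323.1 213.6]
pred 0.29 [323.3 225.8]
pred 0.43 [323.6 241.4]
pred 0.57 [324.  261.8]
pred 0.71 [324.4 289.4]
pred 0.86 [325.1 328.6]
pred 1.0 [326.  386.7]
163 306 341 [0.403  0.3729 0.1692] [0.4107 0.411  0.1696]
168 306 340 [0.409  0.3717 0.1653] [0.4166 0.4091 0.166 ]
173 306 340 [0.4147 0.3705 0.1643] [0.4222 0.408  0.1658]
178 306 340 [0.4202 0.3693 0.1655] [0.4279 0.407  0.1656]
183 306 340 [0.4259 0.3681 0.1649] [0.4334 0.4059 0.1665]
188 306 340 [0.4314 0.367  0.1659] [0.439  0.4048 0.1671]
193 306 340 [0.4374 0.3657 0.1641] [0.4453 0.4038 0.1643]
198 306 340 [0.4433 0.3645 0.1633] [0.4509 0.4027 0.165 ]
203 307 340 [0.4491 0.3644 0.1645] [0.4566 0.4016 0.1657]
red 167 [0.44359375 0.38429179 0.01130328]
scene proj [232.61071539 169.97914733] [235.67620336 199.30335207] [229.46727692 139.9092744 ]
```

View pics/w7c.png

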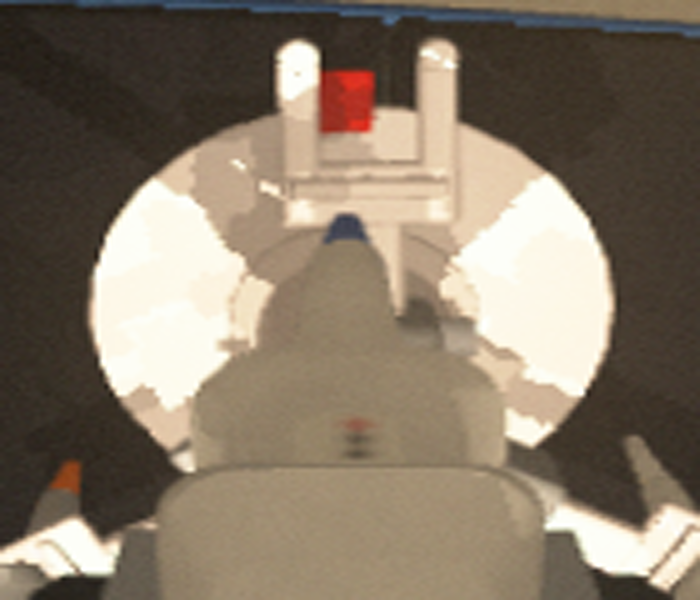

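The pipette lies in the jaws' mid-plane (u≈320 throughout), and the fork centre is at u≈323. Working out the lowering.

```bash
cat >> h.py <<'E'
for _a in(COL,TIP,BTN):_a[1]=0.0
SEAT=np.array([.427,.3876,.165])
def need(zc,psi=79.7):
    s,R=pose();c,t,b=pip();ax=(b-t)/np.linalg.norm(b-t)
    d=R.T@(np.array([SEAT[0],SEAT[1],zc])-c);yaw=np.degrees(np.arctan2(R[1,1],R[0,1]))
    print('t',round(s['time'],2),'tcp',s['tool_pos'].round(4),'col',c.round(4),'tip',t.round(4),'axis',ax.round(4),'yaw',yaw.round(2),'F',s['wrist_force'].round(2),'w',round(s['width'],3));print('shift',d.round(4),'turn',np.radians(yaw-psi).round(4))
E
python3 - <<'E'
from h import *
need(.27);need(.178)
E
```

```text
t 20.28 tcp [0.4284 0.3751 0.4636] col [0.43   0.3776 0.3797] tip [0.4304 0.3815 0.2597] axis [-0.0034 -0.0323  0.9995] yaw 78.73 F [-0.27  0.28 -1.11] w 0.277
shift [0.0077 0.0057 0.1098] turn -0.0169
t 20.28 tcp [0.4284 0.3751 0.4636] col [0.43   0.3776 0.3797] tip [0.4304 0.3815 0.2597] axis [-0.0034 -0.0323  0.9995] yaw 78.73 F [-0.27  0.28 -1.11] w 0.277
shift [0.0101 0.0027 0.2017] turn -0.0169
```

Request:
servo_tool(
  moves=[
    [255, [0.002, 0.002, 0.012], -0.017],
    [255, [0.002, 0.002, 0.016], 0],
    [255, [0.002, 0.002, 0.016], 0],
    [255, [0.001, 0, 0.016], 0],
    [255, [0, 0, 0.014], 0],
    [255, [0, 0, 0], 0],
    [255, [0, 0, 0], 0],
    [255, [0, 0, 0], 0],
  ],
)

```text
time: 20.95
tool_pos: [0.4238, 0.3847, 0.382]
tcp_rot: [0.273, 3.102, 0.044]
wrist_force: [-0.2, -0.7, -1.4]
width: 0.277
```

```bash
python3 - <<'E'
from h import *
need(.27);need(.178)
grab('wrist','w8');px=L('w8')['pixels'];cv2.imwrite('pics/w8c.png',cv2.resize(px[150:300,250:390,::-1],None,fx=5,fy=4,interpolation=cv2.INTER_CUBIC))
E
```

```text
t 20.95 tcp [0.4238 0.3847 0.382 ] col [0.4252 0.3871 0.298 ] tip [0.4253 0.3908 0.1781] axis [-0.0012 -0.0308  0.9995] yaw 79.97 F [-0.21 -0.74 -1.4 ] w 0.277
shift [-0.001  -0.      0.0281] turn 0.0048
t 20.95 tcp [0.4238 0.3847 0.382 ] col [0.4252 0.3871 0.298 ] tip [0.4253 0.3908 0.1781] axis [-0.0012 -0.0308  0.9995] yaw 79.97 F [-0.21 -0.74 -1.4 ] w 0.277
shift [ 0.0012 -0.0028  0.12  ] turn 0.0048
```

View pics/w8c.png

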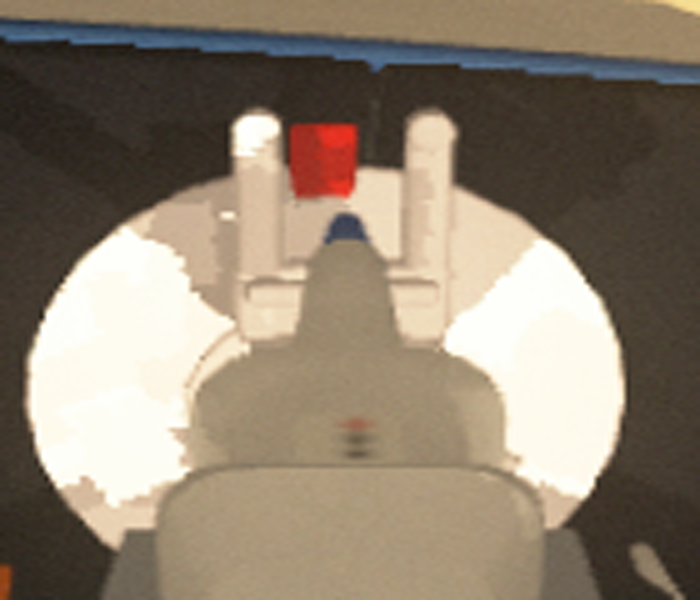

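The tip is centred between the prongs, at (345,230) between 235 and 455 in the crop. Continue down.

Request:
servo_tool(
  moves=[
    [255, [0, 0, 0.012], 0.005],
    [255, [0, -0.001, 0.014], 0],
    [255, [0, -0.001, 0.014], 0],
    [255, [0, 0, 0.014], 0],
    [255, [0, 0, 0.012], 0],
    [255, [0, 0, 0], 0],
    [255, [0, 0, 0], 0],
    [255, [0, 0, 0], 0],
  ],
)

```text
time: 21.67
tool_pos: [0.4283, 0.3868, 0.3184]
tcp_rot: [0.282, 3.092, 0.058]
wrist_force: [-0.5, -0.3, -1.0]
width: 0.275
```

```bash
python3 - <<'E'
from h import *
need(.178);print(bot.read_state()['torque'].round(3))
grab('wrist','w9');grab('scene','s9');px=L('w9')['pixels'];cv2.imwrite('pics/w9c.png',cv2.resize(px[150:300,250:390,::-1],None,fx=5,fy=4,interpolation=cv2.INTER_CUBIC))
c=L('s9');cv2.imwrite('pics/s9c.png',cv2.resize(c['pixels'][120:290,180:340,::-1],None,fx=4,fy=3.5,interpolation=cv2.INTER_CUBIC))
E
```

```text
t 21.67 tcp [0.4283 0.3868 0.3184] col [0.4305 0.3899 0.2345] tip [0.4318 0.3946 0.1146] axis [-0.011  -0.0394  0.9992] yaw 79.62 F [-0.52 -0.28 -1.01] w 0.275
shift [ 0.0049 -0.0051  0.0562] turn -0.0014
[-0.059  0.077  0.007]
```

View pics/w9c.png

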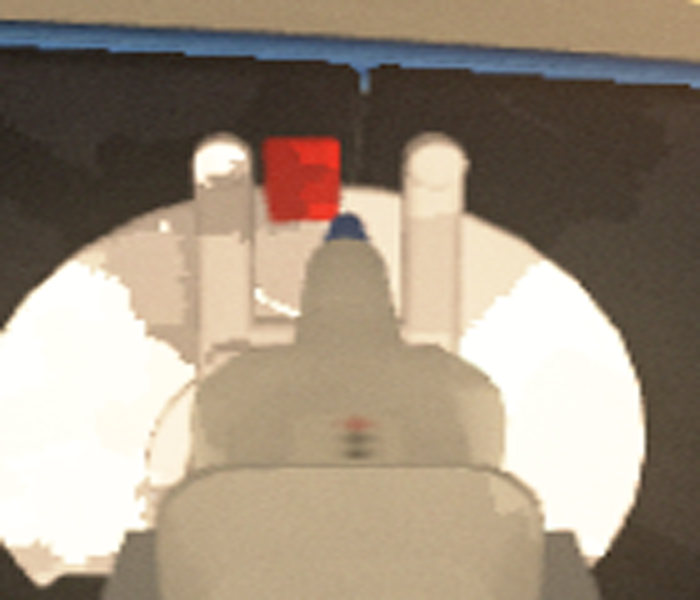

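View pics/s9c.png

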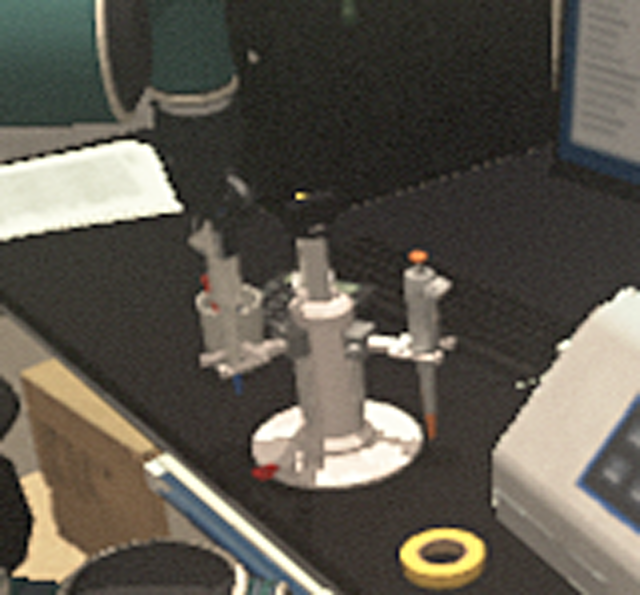

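Request:
servo_tool(
  moves=[
    [255, [0.003, -0.003, 0.005], 0],
    [255, [0.002, -0.002, 0.008], 0],
    [255, [0, 0, 0.006], 0],
    [255, [0, 0, 0.002], 0],
    [255, [0, 0, 0], 0],
    [255, [0, 0, 0], 0],
    [255, [0, 0, 0], 0],
    [255, [0, 0, 0], 0],
  ],
)

```text
time: 22.43
tool_pos: [0.4239, 0.384, 0.2976]
tcp_rot: [0.281, 3.088, 0.064]
wrist_force: [-0.3, 0.3, -0.9]
width: 0.275
```

```bash
python3 - <<'E'
from h import *
need(.205);need(.178);print(bot.read_state()['torque'].round(3))
E
```

```text
t 22.43 tcp [0.4239 0.384  0.2976] col [0.4264 0.3873 0.2137] tip [0.4282 0.3924 0.0938] axis [-0.0152 -0.0425  0.999 ] yaw 79.64 F [-0.29  0.31 -0.93] w 0.275
shift [-0.0002 -0.      0.0087] turn -0.0011
t 22.43 tcp [0.4239 0.384  0.2976] col [0.4264 0.3873 0.2137] tip [0.4282 0.3924 0.0938] axis [-0.0152 -0.0425  0.999 ] yaw 79.64 F [-0.29  0.31 -0.93] w 0.275
shift [ 0.0008 -0.0012  0.0357] turn -0.0011
[-0.037 -0.024  0.062]
```

Request:
servo_tool(
  moves=[
    [255, [0, 0, 0.005], 0],
    [255, [0, 0, 0.006], 0],
    [255, [0.001, -0.001, 0.006], 0],
    [255, [0, 0, 0.006], 0],
    [255, [0, 0, 0.004], 0],
    [255, [0, 0, 0], 0],
    [255, [0, 0, 0], 0],
    [255, [0, 0, 0], 0],
  ],
)

```text
time: 23.1
tool_pos: [0.424, 0.3846, 0.2675]
tcp_rot: [0.282, 3.088, 0.065]
wrist_force: [1.4, 1.4, -0.2]
width: 0.277
```

```bash
python3 - <<'E'
from h import *
need(.168);print(bot.read_state()['torque'].round(3))
grab('wrist','w10');grab('scene','s10');px=L('w10')['pixels'];cv2.imwrite('pics/w10c.png',cv2.resize(px[150:300,250:390,::-1],None,fx=5,fy=4,interpolation=cv2.INTER_CUBIC))
c=L('s10');cv2.imwrite('pics/s10c.png',cv2.resize(c['pixels'][170:250,200:300,::-1],None,fx=7,fy=7,interpolation=cv2.INTER_CUBIC))
E
```

```text
t 23.1 tcp [0.424  0.3846 0.2675] col [0.4265 0.388  0.1836] tip [0.4284 0.3932 0.0638] axis [-0.0152 -0.0432  0.9989] yaw 79.63 F [ 1.39  1.35 -0.18] w 0.277
shift [ 0.     -0.001   0.0156] turn -0.0012
[ 0.105 -0.013 -0.051]
```

View pics/w10c.png

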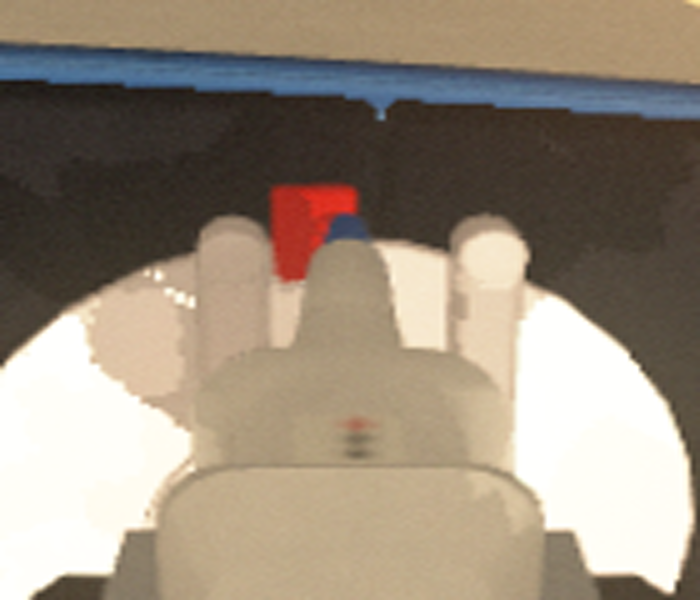

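View pics/s10c.png

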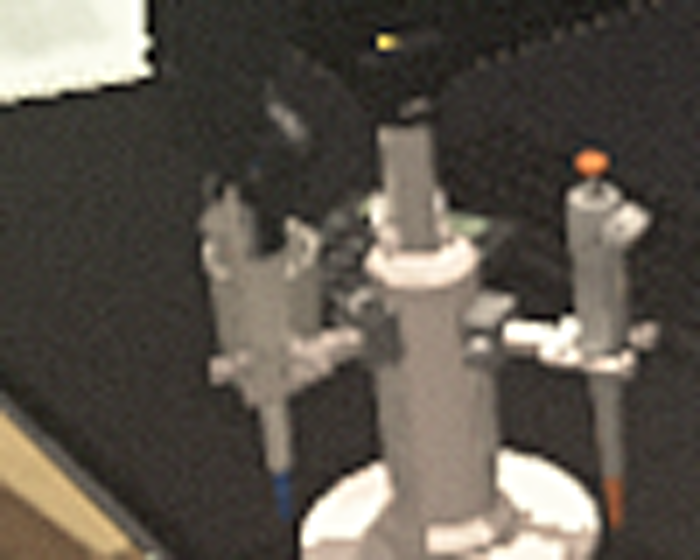

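The stem is in the slot but slightly off centre: the fork centre is about 3 px to the right, roughly +1.3 mm in y, and the force agrees. I'll correct +y and lower.

Request:
servo_tool(
  moves=[
    [255, [0, 0.001, 0.003], 0],
    [255, [0, 0.001, 0.003], 0],
    [255, [0, 0, 0.003], 0],
    [255, [0, 0, 0.002], 0],
    [255, [0, 0, 0.001], 0],
    [255, [0, 0, 0], 0],
    [255, [0, 0, 0], 0],
    [255, [0, 0, 0], 0],
  ],
)

```text
time: 23.87
tool_pos: [0.4251, 0.3871, 0.255]
tcp_rot: [0.281, 3.088, 0.064]
wrist_force: [-0.0, 0.3, -0.6]
width: 0.273
```

```bash
python3 - <<'E'
from h import *
need(.165);print(bot.read_state()['torque'].round(3))
E
```

```text
t 23.87 tcp [0.4251 0.3871 0.255 ] col [0.4277 0.3905 0.1711] tip [0.4296 0.3957 0.0513] axis [-0.0156 -0.0429  0.999 ] yaw 79.64 F [-0.01  0.27 -0.57] w 0.273
shift [ 0.0004 -0.0033  0.006 ] turn -0.0011
[-0.063  0.007 -0.016]
```

```bash
python3 - <<'E'
from h import *
grab('wrist','w11');w=L('w11');px=w['pixels'];cv2.imwrite('pics/w11c.png',cv2.resize(px[150:300,250:390,::-1],None,fx=5,fy=4,interpolation=cv2.INTER_CUBIC))
P=wpts(w);z=P[...,2];v,u=np.mgrid[:480,:640]
k=(z>.155)&(z<.18)&(px.min(-1)>90)&(v>180)&(v<240)&(u>280)&(u<365)
for vv in range(190,240,4):
    uu=np.nonzero(k[vv])[0]
    if len(uu)>2:
        a,b=P[vv,uu.min()],P[vv,uu.max()];m=(a+b)/2;print(vv,uu.min(),uu.max(),a.round(4),b.round(4),'w',np.hypot(*(a-b)[:2]).round(4),'ang',np.degrees(np.arctan2(m[1]-.369,m[0]-.5303)).round(2))
E
```

```text
210 287 349 [0.4007 0.3749 0.1627] [0.4069 0.4101 0.1654] w 0.0357 ang 169.48
214 284 353 [0.4011 0.3733 0.169 ] [0.4087 0.4117 0.169 ] w 0.0391 ang 169.38
218 283 353 [0.4033 0.3723 0.1689] [0.4108 0.4113 0.1696] w 0.0397 ang 169.53
222 284 353 [0.4056 0.3724 0.1692] [0.4148 0.4113 0.1646] w 0.04 ang 169.23
226 284 352 [0.409  0.3715 0.1657] [0.4169 0.4103 0.1652] w 0.0396 ang 169.43
230 284 352 [0.4116 0.3709 0.1652] [0.4192 0.4099 0.1655] w 0.0398 ang 169.44
234 284 352 [0.414  0.3704 0.1652] [0.4215 0.4095 0.1661] w 0.0398 ang 169.46
238 284 352 [0.4163 0.3699 0.1655] [0.4242 0.4092 0.1653] w 0.0401 ang 169.43
```

View pics/w11c.png

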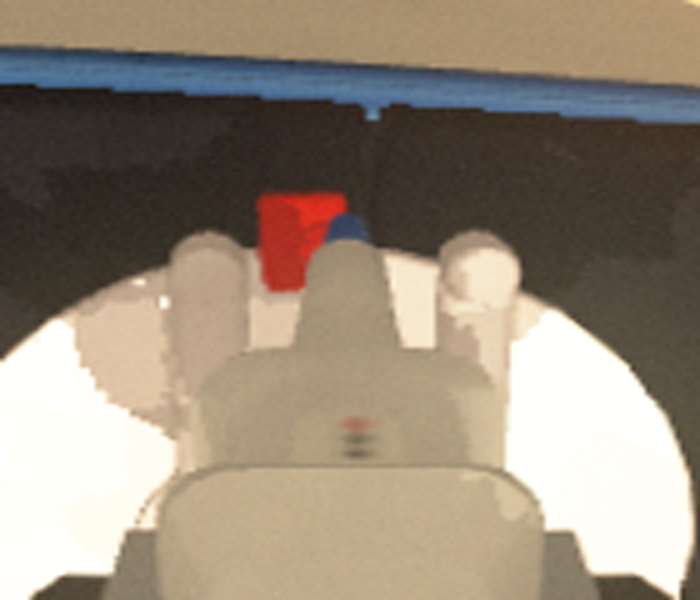

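Now centred, with the fork at u≈318 and the pipette at 319.5, and no side force. Lower to contact.

Request:
servo_tool(
  moves=[
    [255, [0, 0, 0.002], 0],
    [255, [0, 0, 0.002], 0],
    [255, [0, 0, 0.001], 0],
    [255, [0, 0, 0.001], 0],
    [255, [0, 0, 0.0], 0],
    [255, [0, 0, 0], 0],
    [255, [0, 0, 0], 0],
    [255, [0, 0, 0], 0],
  ],
)

```text
time: 24.58
tool_pos: [0.4256, 0.3876, 0.2491]
tcp_rot: [0.281, 3.087, 0.066]
wrist_force: [0.3, 0.5, -1.6]
width: 0.282
```

```bash
python3 - <<'E'
from h import *
need(.165);print(bot.read_state()['torque'].round(3))
E
```

```text
t 24.58 tcp [0.4256 0.3876 0.2491] col [0.4282 0.3911 0.1652] tip [0.4301 0.3963 0.0453] axis [-0.0162 -0.0437  0.9989] yaw 79.63 F [ 0.25  0.52 -1.65] w 0.282
shift [ 0.0005 -0.0036 -0.    ] turn -0.0012
[-0.037  0.063 -0.014]
```

Request:
servo_tool(
  moves=[
    [255, [0, 0, 0.001], 0],
    [255, [0, 0, 0.001], 0],
    [255, [0, 0, 0.001], 0],
    [255, [0, 0, 0], 0],
    [255, [0, 0, 0], 0],
    [255, [0, 0, 0], 0],
    [255, [0, 0, 0], 0],
    [255, [0, 0, 0], 0],
  ],
)

```text
time: 25.25
tool_pos: [0.4258, 0.3879, 0.2485]
tcp_rot: [0.281, 3.086, 0.067]
wrist_force: [-1.0, -1.5, 2.1]
width: 0.277
```

```bash
python3 - <<'E'
from h import *
need(.165);print(bot.read_state()['torque'].round(3))
E
```

```text
t 25.25 tcp [0.4258 0.3879 0.2485] col [0.4285 0.3914 0.1646] tip [0.4305 0.3968 0.0448] axis [-0.0172 -0.0447  0.9989] yaw 79.64 F [-0.98 -1.51  2.09] w 0.277
shift [ 0.0007 -0.004  -0.0006] turn -0.0011
[-0.185  0.286 -0.004]
```

Request:
servo_tool(
  moves=[
    [255, [0, -0.0005, 0.001], 0],
    [255, [0, 0, 0.001], 0],
    [255, [0, 0, 0.001], 0],
    [255, [0, 0, 0.001], 0],
    [255, [0, 0, 0.001], 0],
    [255, [0, 0, 0.001], 0],
    [255, [0, 0, 0.001], 0],
    [255, [0, 0, 0.001], 0],
  ],
)

```text
time: 25.92
tool_pos: [0.4265, 0.39, 0.2472]
tcp_rot: [0.282, 3.084, 0.078]
wrist_force: [-3.1, -0.2, 6.8]
width: 0.28
```

```bash
python3 - <<'E'
from h import *
need(.165);print(bot.read_state()['torque'].round(3))
E
```

```text
t 25.92 tcp [0.4265 0.39   0.2472] col [0.4295 0.394  0.1633] tip [0.4319 0.4002 0.0435] axis [-0.0201 -0.0511  0.9985] yaw 79.6 F [-3.14 -0.18  6.83] w 0.28
shift [ 0.0012 -0.0067 -0.0021] turn -0.0017
[-0.342  0.674  0.017]
```

Request:
servo_tool(
  moves=[
    [255, [0, -0.0005, 0.001], 0],
    [255, [0, -0.0005, 0.0005], 0],
    [255, [0, -0.0005, 0.0005], 0],
    [255, [0, -0.0005, 0.0005], 0],
    [255, [0, -0.0005, 0.0005], 0],
    [255, [0, -0.0005, 0.0005], 0],
    [255, [0, -0.0005, 0.0005], 0],
    [255, [0, -0.0005, 0.0005], 0],
  ],
)

```text
time: 26.58
tool_pos: [0.4263, 0.3893, 0.2475]
tcp_rot: [0.283, 3.081, 0.091]
wrist_force: [-3.1, 0.9, 6.4]
width: 0.279
```

```bash
python3 - <<'E'
from h import *
need(.165);print(bot.read_state()['torque'].round(3))
E
```

```text
t 26.58 tcp [0.4263 0.3893 0.2475] col [0.4295 0.394  0.1637] tip [0.4322 0.4011 0.044 ] axis [-0.023  -0.0594  0.998 ] yaw 79.59 F [-3.07  0.9   6.41] w 0.279
shift [ 0.0012 -0.0067 -0.0017] turn -0.002
[-0.013  0.547 -0.062]
```

Request:
servo_tool(
  moves=[
    [255, [0.0003, -0.0002, 0.001], 0],
    [255, [0.0003, -0.0002, 0.001], 0],
    [255, [0.0003, -0.0002, 0.001], 0],
    [255, [0.0003, -0.0002, 0.001], 0],
    [255, [0.0003, -0.0002, 0.001], 0],
    [255, [0.0003, -0.0002, 0.0008], 0],
    [255, [0.0003, -0.0002, 0.0008], 0],
    [255, [0.0003, -0.0002, 0.0008], 0],
  ],
)

```text
time: 27.25
tool_pos: [0.4259, 0.3899, 0.2471]
tcp_rot: [0.283, 3.075, 0.1]
wrist_force: [-3.2, -1.4, 7.1]
width: 0.278
```

```bash
python3 - <<'E'
from h import *
need(.165);print(bot.read_state()['torque'].round(3))
E
```

```text
t 27.25 tcp [0.4259 0.3899 0.2471] col [0.4296 0.3951 0.1634] tip [0.4331 0.4029 0.0437] axis [-0.0293 -0.0646  0.9975] yaw 79.59 F [-3.25 -1.38  7.06] w 0.278
shift [ 0.0011 -0.0078 -0.0022] turn -0.0019
[-0.31   0.577 -0.027]
```

About 7 N at the wrist plus about 1 N of weight, so roughly 8 N on the saddle, held over 1 s. Ease off.

Request:
servo_tool(
  moves=[
    [255, [0, 0, -0.001], 0],
    [255, [0, 0, -0.001], 0],
    [255, [0, 0, -0.001], 0],
    [255, [0, 0, -0.0005], 0],
    [255, [0, 0, 0], 0],
    [255, [0, 0, 0], 0],
    [255, [0, 0, 0], 0],
    [255, [0, 0, 0], 0],
  ],
)

```text
time: 27.92
tool_pos: [0.4257, 0.3895, 0.2487]
tcp_rot: [0.283, 3.076, 0.098]
wrist_force: [-2.1, 0.1, 2.2]
width: 0.278
```

```bash
python3 - <<'E'
from h import *
need(.165);print(bot.read_state()['torque'].round(3))
grab('wrist','w12');grab('scene','s12');w=L('w12');px=w['pixels'];cv2.imwrite('pics/w12c.png',cv2.resize(px[150:300,250:390,::-1],None,fx=5,fy=4,interpolation=cv2.INTER_CUBIC))
c=L('s12');cv2.imwrite('pics/s12c.png',cv2.resize(c['pixels'][170:250,200:300,::-1],None,fx=7,fy=7,interpolation=cv2.INTER_CUBIC))
P=wpts(w);z=P[...,2];v,u=np.mgrid[:480,:640]
k=(z>.15)&(z<.18)&(px.min(-1)>90)&(v>180)&(v<245)&(u>275)&(u<370)
for vv in range(200,245,4):
    uu=np.nonzero(k[vv])[0]
    if len(uu)>2:
        a,b=P[vv,uu.min()],P[vv,uu.max()];m=(a+b)/2;print(vv,uu.min(),uu.max(),a.round(4),b.round(4),'w',np.hypot(*(a-b)[:2]).round(4),'ang',np.degrees(np.arctan2(m[1]-.369,m[0]-.5303)).round(2))
E
```

```text
t 27.92 tcp [0.4257 0.3895 0.2487] col [0.4293 0.3947 0.1649] tip [0.4328 0.4023 0.0452] axis [-0.0287 -0.0639  0.9975] yaw 79.59 F [-2.07  0.12  2.23] w 0.278
shift [ 0.001  -0.0073 -0.0006] turn -0.0019
[-0.05   0.321  0.027]
212 285 351 [0.402  0.3783 0.1612] [0.4087 0.4149 0.1641] w 0.0372 ang 167.55
216 284 354 [0.4023 0.3778 0.1679] [0.4097 0.4156 0.1692] w 0.0385 ang 167.43
220 283 355 [0.4044 0.3768 0.1678] [0.4122 0.4158 0.169 ] w 0.0398 ang 167.38
224 283 354 [0.4076 0.376  0.1647] [0.4141 0.4149 0.1698] w 0.0394 ang 167.52
228 283 354 [0.4103 0.3754 0.1637] [0.4184 0.4151 0.164 ] w 0.0405 ang 167.24
232 283 353 [0.4128 0.3748 0.1631] [0.4202 0.414  0.1655] w 0.0399 ang 167.41
236 283 353 [0.4145 0.3745 0.1649] [0.4226 0.4137 0.1653] w 0.04 ang 167.35
240 283 353 [0.4168 0.374  0.1651] [0.4254 0.4134 0.1644] w 0.0403 ang 167.26
244 283 353 [0.4196 0.3734 0.1641] [0.4281 0.413  0.1639] w 0.0406 ang 167.19
```

View pics/w12c.png

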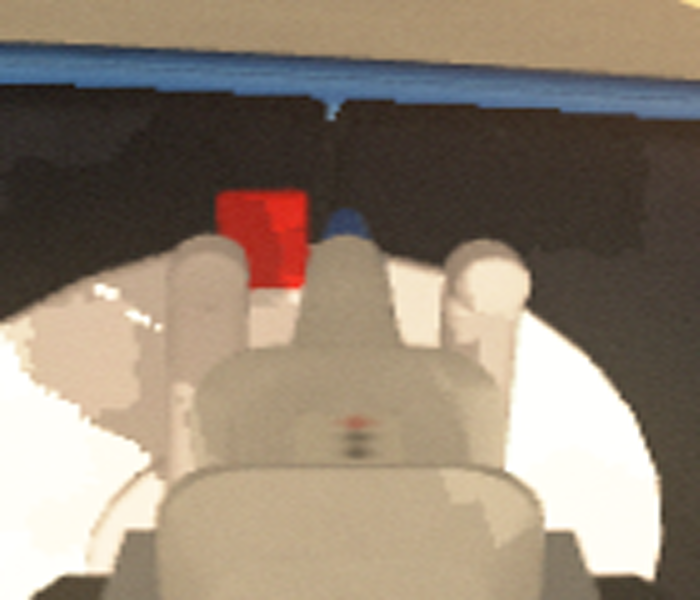

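View pics/s12c.png

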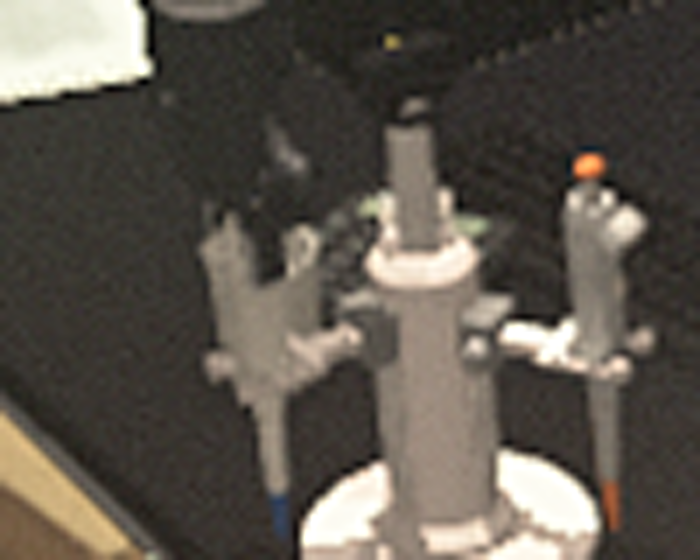

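Pressing and drifting moved the carousel to 167.3°, against the mark at about 170.2°. The stem is still in the fork, so I'll move it back sideways about 5 mm before releasing, easing off further.

Request:
servo_tool(
  moves=[
    [255, [0, -0.001, -0.0005], 0],
    [255, [0, -0.001, -0.0005], 0],
    [255, [0, -0.001, 0], 0],
    [255, [0, -0.001, 0], 0],
    [255, [0, -0.001, 0], 0],
    [255, [0, -0.001, 0], 0],
    [255, [0, 0, 0], 0],
    [255, [0, 0, 0], 0],
  ],
)

```text
time: 28.68
tool_pos: [0.4245, 0.3842, 0.2492]
tcp_rot: [0.282, 3.075, 0.103]
wrist_force: [-0.4, 1.4, 1.6]
width: 0.278
```

```bash
cat > ang.py <<'E'
import sys
from h import *
need(.165)
n=sys.argv[1];w=grab('wrist',n);px=w['pixels']
P=wpts(w);z=P[...,2];v,u=np.mgrid[:480,:640]
k=(z>.15)&(z<.18)&(px.min(-1)>90)&(v>180)&(v<245)&(u>275)&(u<370)
for vv in range(204,245,8):
    uu=np.nonzero(k[vv])[0]
    if len(uu)>2:
        a,b=P[vv,uu.min()],P[vv,uu.max()];m=(a+b)/2;print(vv,uu.min(),uu.max(),a.round(4),b.round(4),'w',np.hypot(*(a-b)[:2]).round(4),'ang',np.degrees(np.arctan2(m[1]-.369,m[0]-.5303)).round(2))
h=cv2.cvtColor(px,cv2.COLOR_RGB2HSV)
r=((h[...,0]<8)|(h[...,0]>172))&(h[...,1]>150)&(h[...,2]>90)&(u>280)&(u<340)&(v>160)&(v<230);q=np.median(P[r],0);print('red',r.sum(),q,np.degrees(np.arctan2(q[1]-.369,q[0]-.5303)))
E
python3 ang.py w13
```

```text
t 28.68 tcp [0.4245 0.3842 0.2492] col [0.4283 0.3896 0.1654] tip [0.4318 0.3976 0.0457] axis [-0.0294 -0.0668  0.9973] yaw 79.6 F [-0.4   1.44  1.58] w 0.278
shift [ 0.0009 -0.0022  0.0002] turn -0.0018
212 288 354 [0.4009 0.375  0.1629] [0.4076 0.4113 0.1657] w 0.037 ang 169.15
220 286 357 [0.4033 0.3734 0.1696] [0.4114 0.4119 0.1693] w 0.0393 ang 169.12
228 286 355 [0.4096 0.372  0.1642] [0.4171 0.4104 0.1657] w 0.0392 ang 169.25
236 286 355 [0.4143 0.371  0.1641] [0.4223 0.4098 0.1646] w 0.0397 ang 169.18
244 287 355 [0.4184 0.3707 0.1662] [0.4271 0.4091 0.1649] w 0.0394 ang 169.02
red 366 [0.44064938 0.38287878 0.01109425] 171.19991650895622
```

Request:
servo_tool(
  moves=[
    [255, [0, -0.001, -0.0003], 0],
    [255, [0, -0.001, -0.0003], 0],
    [255, [0, 0, 0], 0],
    [255, [0, 0, 0], 0],
    [255, [0, 0, 0], 0],
    [255, [0, 0.0005, 0], 0],
    [255, [0, 0.0005, 0], 0],
    [255, [0, 0, 0], 0],
  ],
)

```text
time: 29.4
tool_pos: [0.4241, 0.382, 0.2491]
tcp_rot: [0.282, 3.076, 0.099]
wrist_force: [-1.0, 0.7, 0.9]
width: 0.281
```

```bash
python3 ang.py w14
```

```text
t 29.4 tcp [0.4241 0.382  0.2491] col [0.4277 0.3871 0.1653] tip [0.4311 0.3949 0.0456] axis [-0.0285 -0.0643  0.9975] yaw 79.6 F [-0.99  0.68  0.93] w 0.281
shift [0.0008 0.0003 0.0003] turn -0.0018
212 289 355 [0.4003 0.3732 0.1635] [0.4075 0.4096 0.1646] w 0.0372 ang 169.95
220 287 357 [0.4027 0.3716 0.1701] [0.4105 0.4094 0.1703] w 0.0385 ang 170.15
228 287 356 [0.4091 0.3702 0.1642] [0.4168 0.4087 0.1652] w 0.0393 ang 170.13
236 287 356 [0.4137 0.3692 0.1644] [0.4212 0.4078 0.1663] w 0.0394 ang 170.2
244 287 356 [0.4184 0.3682 0.1648] [0.427  0.4073 0.1639] w 0.0401 ang 170.11
red 329 [0.44004154 0.38140848 0.01115475] 172.17220771255177
```

Aligned at 170.1°. Release slowly.

Request:
servo_tool(
  moves=[
    [170, [0, 0, 0], 0],
    [150, [0, 0, 0], 0],
    [130, [0, 0, 0], 0],
    [110, [0, 0, 0], 0],
    [80, [0, 0, 0], 0],
    [40, [0, 0, 0], 0],
    [0, [0, 0, 0], 0],
    [0, [0, 0, 0], 0],
  ],
)

```text
time: 30.12
tool_pos: [0.4246, 0.3809, 0.2481]
tcp_rot: [0.282, 3.075, 0.095]
wrist_force: [0.0, 0.9, -0.6]
width: 1.002
```

```bash
python3 ang.py w15; python3 - <<'E'
from h import *
px=L('w15')['pixels'];cv2.imwrite('pics/w15c.png',px[:,:,::-1])
E
```

```text
t 30.12 tcp [0.4246 0.3809 0.2481] col [0.4283 0.3858 0.1643] tip [0.4318 0.3932 0.0446] axis [-0.029  -0.0617  0.9977] yaw 79.6 F [ 0.02  0.9  -0.55] w 1.002
shift [ 0.0016  0.0016 -0.0007] turn -0.0018
212 290 357 [0.4007 0.3724 0.1635] [0.4067 0.4088 0.1687] w 0.0368 ang 170.31
220 288 359 [0.4036 0.3708 0.1686] [0.411  0.4091 0.1699] w 0.039 ang 170.35
228 289 358 [0.4091 0.3701 0.1657] [0.4177 0.4085 0.1638] w 0.0393 ang 170.14
236 289 358 [0.414  0.3691 0.1649] [0.4217 0.4075 0.166 ] w 0.0392 ang 170.26
244 289 358 [0.419  0.368  0.1642] [0.4267 0.4069 0.1656] w 0.0396 ang 170.27
red 195 [0.43738857 0.38047958 0.01111074] 172.9565731110498
```

View pics/w15c.png

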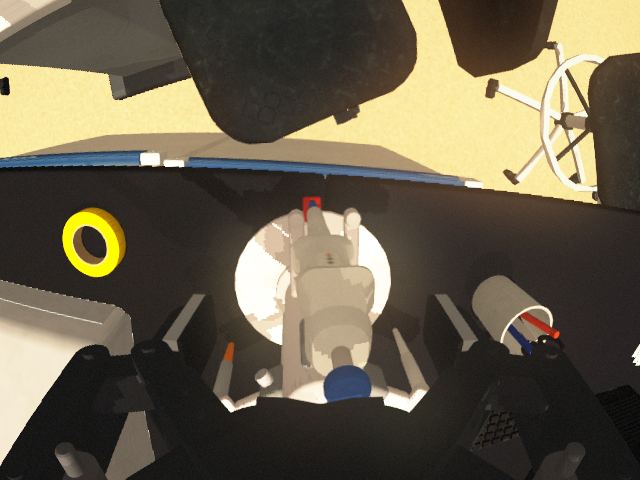

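Released; the button is at (347,383) between the open pads. Retreat straight up.

Request:
servo_tool(
  moves=[
    [0, [0, 0.001, -0.01], 0],
    [0, [0, 0.001, -0.015], 0],
    [0, [0, 0.001, -0.02], 0],
    [0, [0, 0.001, -0.02], 0],
    [0, [0, 0.001, -0.025], 0],
    [0, [0, 0.001, -0.025], 0],
    [0, [0, 0, -0.02], 0],
    [0, [0, 0, -0.01], 0],
  ],
)

```text
time: 30.83
tool_pos: [0.4152, 0.3773, 0.3992]
tcp_rot: [0.283, 3.081, 0.087]
wrist_force: [-0.1, 0.1, 0.9]
width: 1.001
```

Request:
servo_tool(
  moves=[
    [0, [0, -0.02, -0.01], 0],
    [0, [0, -0.03, -0.005], 0],
    [0, [0, -0.03, -0.005], 0],
    [0, [0, -0.03, 0], 0],
    [0, [0, -0.03, 0], 0],
    [0, [0, -0.02, 0], 0],
    [0, [0, -0.01, 0], 0],
    [0, [0, 0, 0], 0],
  ],
)

```text
time: 31.5
tool_pos: [0.3827, 0.2053, 0.4161]
tcp_rot: [0.276, 3.071, 0.098]
wrist_force: [-0.7, 0.5, -0.5]
width: 1.003
```

```bash
python3 - <<'E'
from h import *
goto(.45,.2,.4)
grab('wrist','w16');s=grab('scene','s16');t=grab('top','t16')
cv2.imwrite('pics/s16c.png',cv2.resize(s['pixels'][140:270,190:320,::-1],None,fx=5,fy=4.5,interpolation=cv2.INTER_CUBIC))
E
```

```text
t 31.5 pos [0.3827 0.2053 0.4161] yaw_y 79.84 tilt z [ 0.0617  0.0582 -0.9964] q6 -0.979 F [-0.7  0.5 -0.5] w 1.003
tool shift [-0.0663  0.0055  0.0199] turn None
```

View pics/w16.png

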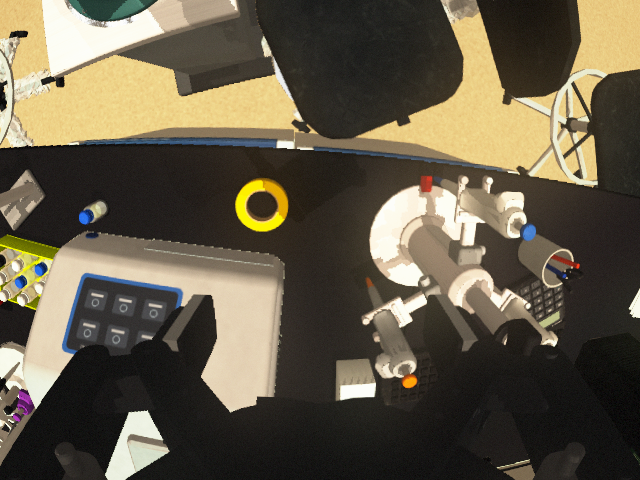

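View pics/s16c.png

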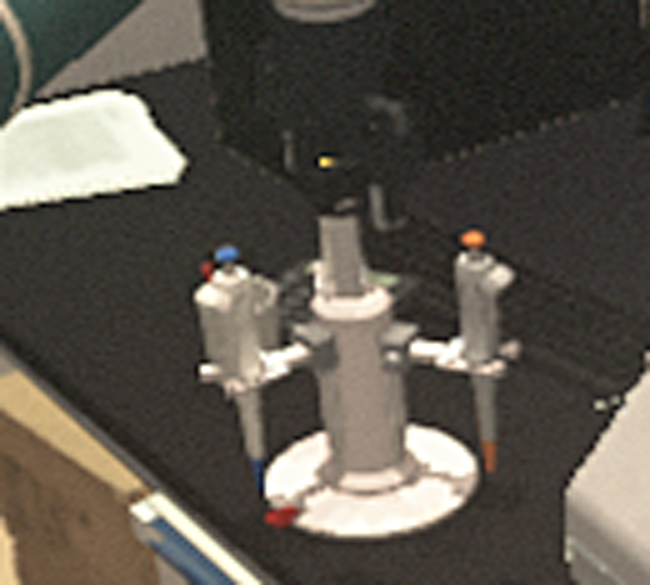

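It hangs on the hook, with the button at (528,232). I'll wait out any swing, then check uprightness and the angle.

Request:
servo_tool(
  moves=[
    [0, [0, 0, 0], 0],
    [0, [0, 0, 0], 0],
    [0, [0, 0, 0], 0],
    [0, [0, 0, 0], 0],
    [0, [0, 0, 0], 0],
    [0, [0, 0, 0], 0],
    [0, [0, 0, 0], 0],
    [0, [0, 0, 0], 0],
  ],
)

```text
time: 32.32
tool_pos: [0.3841, 0.2121, 0.4146]
tcp_rot: [0.263, 3.077, 0.099]
wrist_force: [0.2, -0.8, -0.6]
width: 0.998
```

```bash
cat > fin.py <<'E'
import sys
from h import *
from scipy.optimize import least_squares
w=grab('wrist',sys.argv[1]);P=wpts(w);z=P[...,2];px=w['pixels'];v,u=np.mgrid[:480,:640];h=cv2.cvtColor(px,cv2.COLOR_RGB2HSV)
def fitc(q,r):
    H=cv2.convexHull((q*1000).astype(np.float32))[:,0]/1000
    f=least_squares(lambda p:np.hypot(H[:,0]-p[0],H[:,1]-p[1])-r,[.529,.369],loss='soft_l1',f_scale=.001);return f.x
D=np.hypot(P[...,0]-.53,P[...,1]-.369)
b=(z>.006)&(z<.022)&(px.min(-1)>90)&(D<.1);c=fitc(P[b][:,:2],.085)
r=((h[...,0]<8)|(h[...,0]>172))&(h[...,1]>150)&(h[...,2]>90)&(D>.07)&(D<.11)&(z<.03)
q=np.median(P[r],0);print('base c',c,'mark',r.sum(),np.degrees(np.arctan2(q[1]-c[1],q[0]-c[0])))
for n,lo,hi in(('blue',100,125),('orange',5,16),('yellow',22,32)):
    k=(h[...,0]>lo)&(h[...,0]<hi)&(h[...,1]>130)&(z>.24)&(z<.3)&(D<.16)
    if k.any():
        m=np.median(P[k],0);print(n,'btn',k.sum(),m,'ang',np.degrees(np.arctan2(m[1]-c[1],m[0]-c[0])),'r',np.hypot(*(m[:2]-c)))
k=(abs(z-.166)<.006)&(px.min(-1)>100)&(np.hypot(P[...,0]-.427,P[...,1]-.388)<.045);print('fork',k.sum(),cv2.minAreaRect((P[k][:,:2]*1000).astype(np.float32)),np.percentile(z[k],[10,50,90]).round(4))
k=(h[...,0]>100)&(h[...,0]<125)&(h[...,1]>60)&(z>.02)&(z<.1)&(D<.16);print('tip',k.sum(),np.median(P[k],0))
s=grab('scene','s'+sys.argv[1]);PS=pts(s);hs=cv2.cvtColor(s['pixels'],cv2.COLOR_RGB2HSV);DS=np.hypot(PS[...,0]-.53,PS[...,1]-.369)
for n,a,bb in(('sbtn',.24,.3),('stip',.02,.12)):
    k=(hs[...,0]>100)&(hs[...,0]<125)&(hs[...,1]>100)&(PS[...,2]>a)&(PS[...,2]<bb)&(DS<.14)&(DS>.07);print(n,k.sum(),np.median(PS[k],0),ray(s,u[k].mean(),v[k].mean(),np.median(PS[k][:,2])) if k.any() else '')
print(bot.read_state()['time'])
E
python3 fin.py f1
```

```text
base c [0.5299407  0.36854411] mark 176 170.6855263390518
blue btn 173 [0.428123   0.38424455 0.27990152] ang 171.23395090267505 r 0.10302110112081361
orange btn 78 [0.56011365 0.26879876 0.26833669] ang -73.16944530251439 r 0.10420912872913159
fork 791 ((436.79278564453125, 383.8473815917969), (40.682838439941406, 68.3936996459961), 78.32860565185547) [0.1643 0.1663 0.1704]
tip 0 [nan nan nan]
sbtn 6 [0.42609598 0.38092362 0.27382581] [0.42721922 0.38037867 0.27382581]
stip 6 [0.43034666 0.38116668 0.05384142] [0.43114995 0.38313126 0.05384142]
32.4167
  return _methods._mean(a, axis=axis, dtype=dtype,
  ret = um.true_divide(
```

```bash
python3 - <<'E'
from h import *
w=L('f1');px=w['pixels'];cv2.imwrite('pics/f1c.png',cv2.resize(px[160:300,360:560,::-1],None,fx=4,fy=4,interpolation=cv2.INTER_CUBIC))
P=wpts(w);z=P[...,2];v,u=np.mgrid[:480,:640]
# knob orientation, column
k=(z>.312)&(z<.33)&(px.max(-1)<90)&(np.hypot(P[...,0]-.53,P[...,1]-.369)<.04);print('knob',k.sum(),np.median(P[k],0),cv2.minAreaRect((P[k][:,:2]*1000).astype(np.float32)))
k=(z>.1665)&(z<.175)&(np.hypot(P[...,0]-.406,P[...,1]-.391)<.04)&(px.min(-1)>100);n,lab,st,ce=cv2.connectedComponentsWithStats(k.astype(np.uint8))
for i in range(1,n):
    if st[i,4]>8:print('stud?',st[i],P[lab==i].mean(0).round(4))
for name in('w4',):
    w=L(name);P=wpts(w);z=P[...,2];px=w['pixels']
    k=(z>.312)&(z<.33)&(px.max(-1)<90)&(np.hypot(P[...,0]-.53,P[...,1]-.369)<.04);print('knob w4',k.sum(),cv2.minAreaRect((P[k][:,:2]*1000).astype(np.float32)))
    k=(z>.1675)&(z<.175)&(np.hypot(P[...,0]-.406,P[...,1]-.391)<.04)&(px.min(-1)>100);n,lab,st,ce=cv2.connectedComponentsWithStats(k.astype(np.uint8))
    for i in range(1,n):
        if st[i,4]>8:print('stud?',st[i],P[lab==i].mean(0).round(4))
E
```

```text
knob 374 [0.5095843  0.36818837 0.31942799] ((513.2294921875, 370.0009460449219), (17.40925407409668, 19.010238647460938), 79.59890747070312)
stud? [455 178   8  12  60] [0.4052 0.3745 0.1695]
stud? [480 179   8   9  50] [0.4102 0.405  0.1698]
stud? [476 189   9   6  20] [0.4199 0.4011 0.1694]
stud? [453 191  14  26 162] [0.4265 0.3717 0.1715]
knob w4 1550 ((529.3509521484375, 368.0254821777344), (18.15655517578125, 49.74525451660156), 79.77926635742188)
stud? [407 108   8   9  57] [0.4053 0.3757 0.1698]
stud? [435 110   8   8  51] [0.4109 0.4067 0.1698]
stud? [411 145  26   4  57] [0.4436 0.3843 0.1699]
```

View pics/f1c.png

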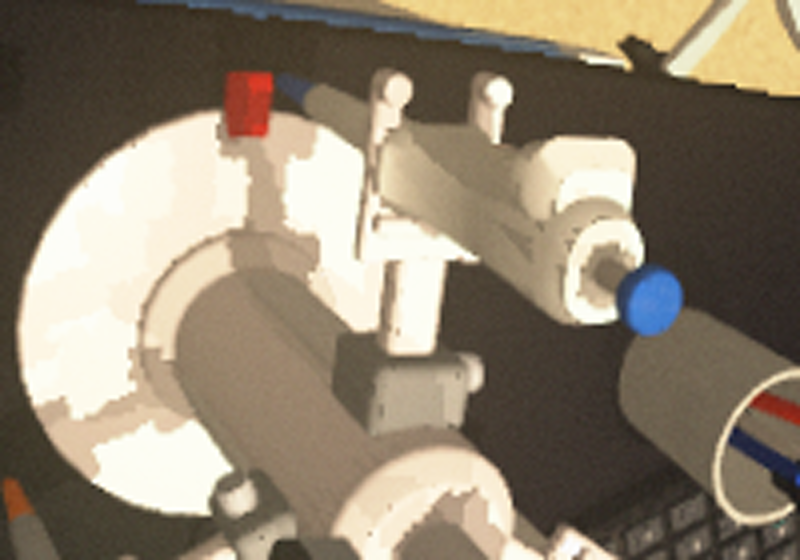

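The stud midpoints put the hook at 170.3° and the mark at 170.5°, so it faces the mark. One last settling check before handing in.

Request:
servo_tool(
  moves=[
    [0, [0, -0.005, -0.005], 0],
    [0, [0, 0, -0.002], 0],
    [0, [0, 0, 0], 0],
    [0, [0, 0, 0], 0],
    [0, [0, 0, 0], 0],
    [0, [0, 0, 0], 0],
    [0, [0, 0, 0], 0],
    [0, [0, 0, 0], 0],
  ],
)

```text
time: 33.08
tool_pos: [0.3828, 0.2056, 0.4227]
tcp_rot: [0.265, 3.075, 0.1]
wrist_force: [0.3, -0.1, 0.2]
width: 1.001
```

Request:
servo_tool(
  moves=[
    [0, [0, 0, 0], 0],
    [0, [0, 0, 0], 0],
    [0, [0, 0, 0], 0],
    [0, [0, 0, 0], 0],
    [0, [0, 0, 0], 0],
    [0, [0, 0, 0], 0],
    [0, [0, 0, 0], 0],
    [0, [0, 0, 0], 0],
  ],
)

```text
time: 33.75
tool_pos: [0.3826, 0.2057, 0.4222]
tcp_rot: [0.265, 3.076, 0.1]
wrist_force: [-0.0, 0.6, 0.1]
width: 1.006
```

```bash
python3 fin.py f2 2>/dev/null; python3 - <<'E'
from h import *
print(bot.read_state()['joint_vel'].round(3),bot.read_state()['tool_pos'])
s=L('sf2');cv2.imwrite('pics/sf2c.png',cv2.resize(s['pixels'][140:270,190:320,::-1],None,fx=5,fy=4.5,interpolation=cv2.INTER_CUBIC))
E
```

```text
base c [0.53039443 0.36847313] mark 173 170.75335286644173
blue btn 159 [0.42767032 0.38419487 0.28017133] ang 171.29850677801258 r 0.10392023517829076
orange btn 69 [0.56047575 0.26814205 0.26833752] ang -73.3101902886418 r 0.1047435509667632
fork 775 ((436.97784423828125, 383.8001708984375), (40.820735931396484, 68.18519592285156), 78.89594268798828) [0.1642 0.1663 0.1704]
tip 0 [nan nan nan]
sbtn 6 [0.42680837 0.38103075 0.27514827] [0.42568172 0.37856779 0.27514827]
stip 7 [0.42571216 0.3787353  0.05171299] [0.43191563 0.38475254 0.05171299]
33.85
[ 0.    -0.001 -0.001  0.001 -0.001  0.001] [0.38263575 0.20573568 0.42225068]
```

View pics/sf2c.png

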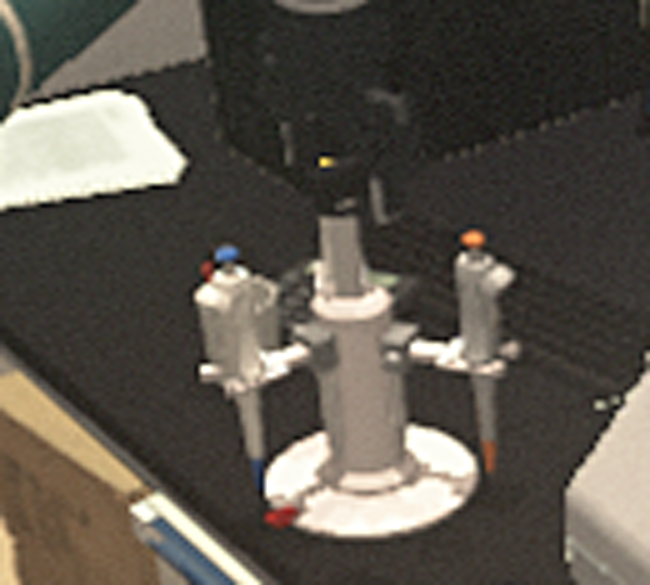

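```bash
python3 -c "
from workcell import bot
print(bot.finish_job())"
```

```text
the job is handed in; nothing more can be done
None
```

I turned the carousel by its knob so the empty hook faced the red mark. I then hung the pipette from the stand on that hook, pressed it down, eased off, let go and backed away. I handed the job in at about 34 s of the 72 s allowed.

**Press:** the wrist read 6.4–7.1 N at the ends of three calls. With about 1 N of pipette weight, that is about 8 N on the saddle for roughly 1.3 s. The saddle gave about 1.5 mm.

**Last checks:**
- **Height:** the button top is at 0.280 m, which matches a collar seated on a hook found about 10 mm higher than nominal. It did not move between the last two readings.
- **Uprightness:** about 1° off vertical in one rough scene-camera reading. The repeat was too noisy to confirm it, and the wrist camera could not see the tip.
- **Hook angle:** about 170.3° from the fork's studs against 170.5–170.8° for the mark. A coarser rectangle fit of the fork gave 168.3–168.9°, and the orange pipette's position also suggested about 1° of clockwise turn. I trusted the studs.
- **Other pipettes:** both were still on their hooks in the last views. Their buttons were visible, though the yellow one only partly.

**What went wrong on the way:** sideways drift while I pressed turned the carousel about 3° off the mark. I pushed it back with the pipette still held in the hook, before letting go. The tool also built up a lean of about 4° over the run, so the pipette was held slightly tilted while pressed and swung upright when released.

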